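Clamp a jewel-box lid in the cam vice and roll its brass inlay flush

TASK

Lay the dark wooden box lid, inlay up, on the bed of the cam vice between fence and jaw, let go of it, and throw the red cam lever over until it snaps past centre and clamps the lid. Then roll the hand roller firmly along the row of brass inlay until all five pieces are flush with the wood (use the roller, not the fingers), and hang the roller back upright in its blue stand. Leave the lid clamped and the other things on the bench where they are.

Things in the scene. Friction and masses are not known exactly. Their poses are not given: they have to be found in the camera images.
- lid_center (a point): centre (half-way up) of the loose dark wooden jewel-box lid, a slab 56 (own x) x 130 (own y) x 22 mm thick, about 0.26 kg with its brass. z is up; its inlaid face starts and must stay on top. Grasp it across its 56 mm width; either end may face the fence.
- inlay_mid (a point): on the lid: the middle of the row of brass inlay, level with the lid's top face; 15 mm from the lid's centre line towards its own +x, axes as the lid's. The row runs along the lid's y: five separate rigid brass pieces, each 12 mm wide and 22.5 mm long, 24 mm apart centre to centre (centres at -48, -24, 0, 24, 48 mm along y), standing up to 4 mm proud of the wood.
- vice_bed (a point): centre of the top face of the wooden bed of the bench-fixed cam vice, 40 mm above the bench; the lid goes here, centred across within 9 mm. Its y is the clamping direction, z up. The bed is 44 mm wide (x), narrower than the lid, from y = -50 to +64 mm; both long sides are open for fingers, above a 90 mm wide, 12 mm thick base plate.
- fence_face (a point): middle of the fixed dark fence's clamping face, at y = +71 mm from the bed's centre, 7 mm above the bed; fence and jaw stand 14 mm above the bed, less than the lid. Clamping pushes the lid against the fence and squares it: its centre ends at about y = +6 mm.
- jaw_face (a point): middle of the sliding aluminium jaw's face, at y = -71 mm with the lever open (up to 3 mm nearer when the lever is part-way): a 139 to 142 mm gap for the 130 mm lid.
- lever_pivot (a point): the cam lever's hinge axis (along the vice's x), 130 mm from the bed's centre towards the vice's -y, 50 mm above the bench; axes as the vice's.
- lever_pad (a point): middle of the red pad of the cam lever, on the lever's centre line 92 mm from the pivot. Pad 34 mm wide (vice x), 14 mm thick, 56 mm long (64 to 120 mm from the pivot); the shank between is 24 mm wide, 10 mm thick.
- cam_lever (a joint): cam lever angle (rad). 0: open, leaning 0.15 from vertical towards the lid; grows as it swings over to the vice's -y, away from the lid; 1.6: its stop, 7 degrees above level. Stays where left while open. With the lid in, the jaw is sprung: from about 0.6 it stiffens to some 3 N at the pad, dead centre is 1.25, and beyond it snaps to the stop and locks (some 16 N on the lid).
- roller_grip (a point): grip point on the upright wooden handle of the loose hand roller (0.32 kg). Handle 26 (own x) x 24 mm (own y), from 47 mm below to 33 mm above this point. Under it an 84 mm square guard plate, 6 mm thick, underside 53 mm below this point; axes as the roller's, z up.
- roller_axle (a point): centre of the black rubber roller below the guard: 40 mm in diameter, 36 mm wide, axle along the tool's y, so it rolls along the tool's x. Unloaded it is 82 mm below the grip point (roller's bottom 102 mm below). It gives on a spring by up to 8 mm: 4 N at first, then 2 N more for each mm.
- roller_wheel (a joint): angle the rubber roller has turned on its axle (rad)
- stand_top (a point): centre of the mouth of the roller's fixed blue open-topped stand, a box 68 (x) x 72 (y) x 62 mm high with 6 mm walls, z up. The roller hangs in it with its guard resting on the rim, so its grip point is 53 mm above this point; its axle lies along the stand's y, give or take a half turn. 7 to 12 mm of clearance all round.
- inlay_0 (a joint): how far the inlay piece at y = -48 mm has been pressed into the lid (m): 0 standing 4 mm proud, 0.004 flush. About 4 N moves it, and it stays where it is left.
- inlay_1 (a joint): how far the inlay piece at y = -24 mm has been pressed into the lid (m): 0 standing 4 mm proud, 0.004 flush. About 4 N moves it, and it stays where it is left.
- inlay_2 (a joint): how far the inlay piece at y = 0 mm has been pressed into the lid (m): 0 standing 4 mm proud, 0.004 flush. About 4 N moves it, and it stays where it is left.
- inlay_3 (a joint): how far the inlay piece at y = 24 mm has been pressed into the lid (m): 0 standing 4 mm proud, 0.004 flush. About 4 N moves it, and it stays where it is left.
- inlay_4 (a joint): how far the inlay piece at y = 48 mm has been pressed into the lid (m): 0 standing 4 mm proud, 0.004 flush. About 4 N moves it, and it stays where it is left.
- chasing_hammer: bystander, loose: a hammer about 200 mm long lying on the bench; origin under its middle.
- ceramic_cup: bystander, loose: an empty white ceramic cup, 72 mm wide, 85 mm tall; origin at its underside.
- saw_frame: bystander, loose: a steel piercing-saw frame lying flat, U-shaped bow with a blade and a wooden handle, about 200 mm long, 90 mm wide, 24 mm high.
- flux_bottle: bystander, loose: an amber glass bottle, 54 mm wide, 120 mm tall; origin at its underside.
- steel_block: bystander, loose: a steel bench block 60 x 60 x 25 mm; origin at its underside.
- wax_tin: bystander, loose: a low copper-coloured tin, 70 mm wide, 30 mm high; origin at its underside.
Not all that is in view belongs to the job. Leave any green look-alike of the part that bears roller_grip alone. Of the things that look like the part that bears lid_center, the middle-sized one is meant.

How it is judged:
On the way, in this order (a step that is already met when the one before it is completed fails the run):
1. the lid lies flat on the vice bed between fence and jaw, released (x of lid_center in the frame of vice_bed between -0.009 and 0.009 m and y of lid_center in the frame of vice_bed between -0.008 and 0.012 m and z of lid_center in the frame of vice_bed between 0.008 and 0.014 m and angle between the y axis of lid_center and the y axis of vice_bed, either way round below 0.1 rad and angle between inlay_mid's own z axis and vertical below 0.1 rad and contact force between the fingers and lid below 0.5 N and linear speed of lid below 0.02 m/s), for 0.2 s.
2. the cam lever has snapped past centre to its stop and holds the lid against the fence (x of lid_center in the frame of vice_bed between -0.009 and 0.009 m and y of lid_center in the frame of vice_bed between -0.008 and 0.012 m and z of lid_center in the frame of vice_bed between 0.008 and 0.014 m and angle between the y axis of lid_center and the y axis of vice_bed, either way round below 0.1 rad and angle between inlay_mid's own z axis and vertical below 0.1 rad and y of lid_center in the frame of vice_bed above 0.002 m and value of joint cam_lever above 1.5 rad), for 0.2 s.
3. the roller turns on the clamped lid's inlay while pressed on it with at least 4 N (value of joint cam_lever above 1.5 rad and contact force between roller and lid above 4 N and (velocity of joint roller_wheel above 0.3 rad/s or velocity of joint roller_wheel below -0.3 rad/s)), for 0.2 s.
4. all five inlay pieces are flush, within 1 mm (value of joint cam_lever above 1.5 rad and value of joint each of inlay_0, inlay_1, inlay_2, inlay_3, inlay_4 above 0.003 m), for 0.1 s.
At the end, for the whole second after the job is handed in: The lid lies flat on the vice bed, inlay up, within 9 mm of its centre line, pushed to the fence within 6 mm, square within 0.1 rad; cam lever past 1.5 rad; all inlay pieces flush within 1 mm; the roller hangs upright (0.1 rad) in its stand, within 20 mm of its centre, guard on the rim; at rest (all of step 4 and x of lid_center in the frame of vice_bed between -0.009 and 0.009 m and y of lid_center in the frame of vice_bed between -0.008 and 0.012 m and z of lid_center in the frame of vice_bed between 0.008 and 0.014 m and angle between the y axis of lid_center and the y axis of vice_bed, either way round below 0.1 rad and angle between each of inlay_mid, roller_grip's own z axis and vertical below 0.1 rad and y of lid_center in the frame of vice_bed above 0.002 m and horizontal distance between roller_grip and stand_top below 0.02 m and z of roller_grip in the frame of stand_top between 0.048 and 0.058 m and linear speed of each of roller, lid below 0.02 m/s); the robot touches nothing.
It fails at once if the fingers press on an inlay piece (contact force between the fingers and inlay_0 above 2 N or contact force between the fingers and inlay_1 above 2 N or contact force between the fingers and inlay_2 above 2 N or contact force between the fingers and inlay_3 above 2 N or contact force between the fingers and inlay_4 above 2 N).
It fails at once if a bystander is moved more than 40 mm (distance of any of chasing_hammer, ceramic_cup, saw_frame, flux_bottle, steel_block, wax_tin from where it was at the start of the episode above 0.04 m).
It also fails if it takes over 72 s, if anything falls off the work surface, if the arm or the gripper's body presses on something with over 40 N, if the wrist force passes 120 N, or if a joint passes its speed limit or range.

ROBOT

A 6-joint arm with a two-finger parallel gripper is mounted at the origin on the work surface. World frame = base frame: x ahead of the robot, y to its left, z up, the work surface at z = 0. Lengths are in m, angles in rad, forces in N, time in s.
With the tool pointing down it reaches from about 0.25 to 0.775 m from the base axis. Payload 4 kg.
Tool frame: the origin (TCP) lies midway between the tips of the shut fingers; the grasp point (between the pads) lies 19 mm behind it; z points along the fingers, x is the direction in which the jaws open and shut, and the axes are right-handed (so a half turn about z gives the same grasp; the last joint's range is limited). The gripper opens to 94 mm and grips with 3 to 60 N. Pads are 16 mm wide; open, the fingers measure 119 mm over their backs; the gripper's body (75 mm by 177 mm) begins 78 mm behind the grasp point.
Start: joints at [1.24, 0.087, 1.371, -0, 1.684, -0.103], TCP at [0.124, 0.536, 0.206] pointing down, gripper open.
Joint ranges: [-3.1, 3.1], [-0.76, 2.03], [0.27, 2.55], [-1.08, 4.22], [0.17, 2.65], [-2.57, 2.57]. Speed limits (rad/s): [2.79, 2.79, 3.14, 3.14, 3.14, 3.14].

INTERFACE

Orientations are given as [roll, pitch, yaw] about the fixed x, y, z axes, in that order (R = Rz(yaw) Ry(pitch) Rx(roll)).
In Python, from bench import robot gives the robot as it stands.
- The arm moves only by the shell command python3 -m handwheel 'ROWS'. ROWS is a JSON object of lists of equal length, an entry for each row: "delta_pos": the shift along the tool's x, y, z in mm, a list of three; "rotation": the turn, a rotation vector about the tool's x, y, z in rad, a list of three; "claw": the closure, from -1 (fully open) to 1 (shut). In form: {"delta_pos": [[tx, ty, tz], ...], "rotation": [[wx, wy, wz], ...], "claw": [claw, ...]}. A call has exactly 8 rows; each row shifts and turns the commanded pose from where the row before left it, along the tool's axes as they then stand; what a row does not reach is not made up. A row lasts 1/8 s, in which the tool goes at most 62.5 mm and 10.7 degrees, less where a joint would pass 70% of its speed; a pose out of reach is approached as far as the arm can. A call with a gripper value outside its range is refused whole. The fingers move at their own pace and stop on an object; the grip force is fixed at half the most. Time passes only in rows, so rows that do not move let the fingers close, or fill a call up. It gives the time, the measured TCP pose, the force and the opening at its end, in the units of the state.
- robot.get_obs(): the state, without advancing time (a new reading comes with each control period).
- robot.snapshot(name): name is "scene" or "top" or "wrist"; returns a dict with "color" (384x512x3 uint8, red, green, blue), "intrinsics" (3x3 intrinsics, pixels), "k1" (the pictures are not rectified: a ray, as slopes to the right and down, at radius r is drawn at 1 + k1 r^2 times it, then the intrinsics apply), "eye" and "rotation" of the camera in the world. Camera axes: x right, y down, z forward; pixel columns grow to the right and rows downward; lengths in m; the calibration is good to about 2 mm. A picture is of the moment at which its call begins. There is no depth.
- robot.close_job(): hands the job in, once; it reports no verdict.
The state is a dict: "time": time; "joint_positions": joint angles; "qvel": joint speeds; "joint_torque": joint torques, N m; "tool_pos": TCP position; "ee_rot": TCP orientation; "wrist_force": force on the tool from outside, world axes, zero at the start; "wrist_torque": the same for the moment, N m; "width": finger opening in m.
Only numpy, scipy, OpenCV 4.12 (cv2) and the standard library are available. Lean on these libraries where they do the work, as an engineer would, in place of code of your own. Each camera call takes 0.05 s, during which the arm holds its last target.

## Working session

There is one attempt and no reset: what is moved stays moved. The work goes in short steps, Python scripts to look and compute and a shell command to move; the robot and the scene stay as the last step left them, time stands still between calls to the robot, and variables do not carry over. Pictures are saved under pics/ and viewed, and the job is handed in when it is done.

```bash
ls; mkdir -p pics
cat > h.py <<'E'
import cv2,numpy as np,pickle
from bench import robot
def snap(n,f):
    s=robot.snapshot(n); cv2.imwrite(f'pics/{f}.png',s['color'][:,:,::-1]); pickle.dump(s,open(f'pics/{f}.pkl','wb')); return s
def load(f): return pickle.load(open(f'pics/{f}.pkl','rb'))
def ray(s,u,v):
    K=np.array(s['intrinsics']);k=s['k1']
    xd=np.array([(u-K[0,2])/K[0,0],(v-K[1,2])/K[1,1]]);x=xd.copy()
    for _ in range(50): x=xd/(1+k*(x@x))
    d=np.array(s['rotation'])@np.array([x[0],x[1],1]);return np.array(s['eye']),d
def at(s,u,v,z):
    e,d=ray(s,u,v);return e+d*(z-e[2])/d[2]
def proj(s,p):
    K=np.array(s['intrinsics']);c=np.array(s['rotation']).T@(np.array(p)-np.array(s['eye']))
    x=c[:2]/c[2];x=x*(1+s['k1']*(x@x));return np.array([K[0,0]*x[0]+K[0,2],K[1,1]*x[1]+K[1,2]])
def big(f,o,u0,v0,u1,v1,k=3):
    im=cv2.imread(f'pics/{f}.png')[v0:v1,u0:u1];cv2.imwrite(f'pics/{o}.png',cv2.resize(im,None,fx=k,fy=k,interpolation=cv2.INTER_CUBIC))
E
python3 - <<'E'
from h import *
for n in ('scene','top','wrist'):
    s=snap(n,n+'0');print(n,s['intrinsics'],s['k1'],s['eye'],s['rotation'])
print(robot.get_obs())
E
```

```text
pics
scene [[465.52473305   0.         247.93150126]
 [  0.         465.52473305 186.07906258]
 [  0.           0.           1.        ]] -0.10655375539425148 [ 1.15776274 -0.44151983  1.24032365] [-2.53695409  0.01609892  0.97089089]
top [[495.5496632    0.         255.39186175]
 [  0.         495.5496632  190.37480246]
 [  0.           0.           1.        ]] 0.03782097589103846 [ 0.20595997 -0.03169823  1.54796244] [-2.94319135  0.01707673 -1.59653335]
wrist [[309.28387087   0.         252.21356581]
 [  0.         309.28387087 191.13570365]
 [  0.           0.           1.        ]] -0.02017336747413403 [0.05213683 0.55228609 0.38299629] [2.88212516e+00 1.96349821e-03 1.34174152e+00]
{'time': 0.15, 'joint_positions': array([ 1.23989580e+00,  8.77960091e-02,  1.37185382e+00, -1.85480946e-05,
        1.68361128e+00, -1.03100334e-01]), 'qvel': array([-0.00052399, -0.00090516, -0.00376646, -0.00083192,  0.00096624,
        0.0001344 ]), 'joint_torque': array([ 1.96288740e-03, -3.40643334e+01, -3.02794182e+01,  7.17831147e-02,
        3.05310404e-02, -1.05774413e-04]), 'tool_pos': array([0.12408698, 0.53540039, 0.2045942 ]), 'ee_rot': array([-3.14143928e+00,  1.66149243e-03,  1.34299419e+00]), 'wrist_force': array([ 0.28140338,  0.95403393, -0.32639161]), 'wrist_torque': array([-0.00917391, -0.00258913,  0.04659152]), 'width': 0.09389711140824514}
```

```bash
python3 - <<'E'
s=open('h.py').read()
s=s.replace("from bench import robot","from bench import robot\nfrom scipy.spatial.transform import Rotation as Ro\ndef RM(s): return Ro.from_euler('xyz',s['rotation']).as_matrix()",1).replace("np.array(s['rotation'])@","RM(s)@").replace("np.array(s['rotation']).T","RM(s).T")
open('h.py','w').write(s)
E
python3 - <<'E'
import cv2
for n in ('scene','top'):
    im=cv2.imread(f'pics/{n}0.png');cv2.imwrite(f'pics/{n}0b.png',cv2.resize(im,(800,600),interpolation=cv2.INTER_CUBIC))
E
```

```text
(no output)
```

View pics/top0b.png

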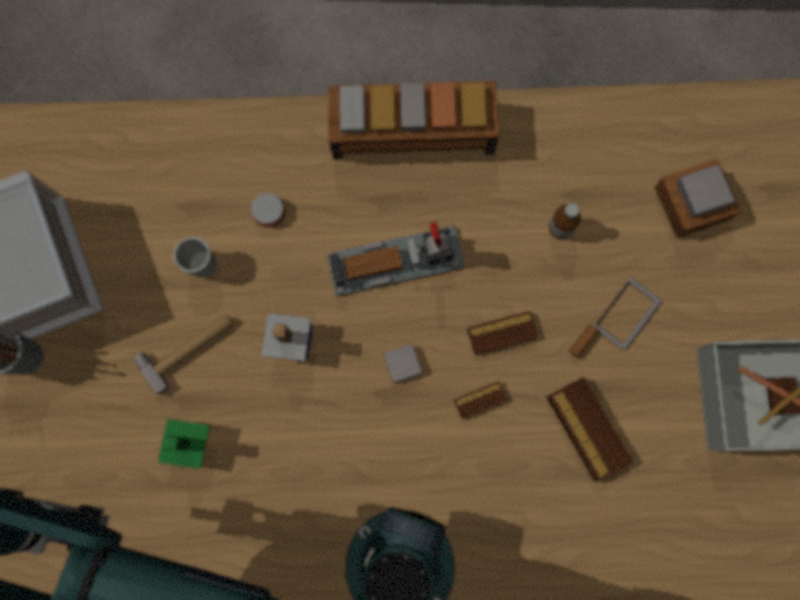

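View pics/scene0b.png

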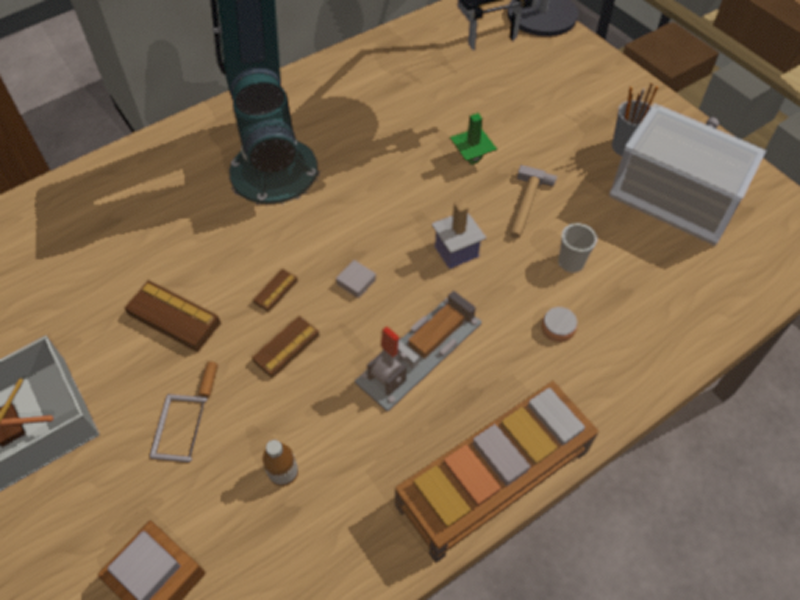

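View pics/wrist0.png

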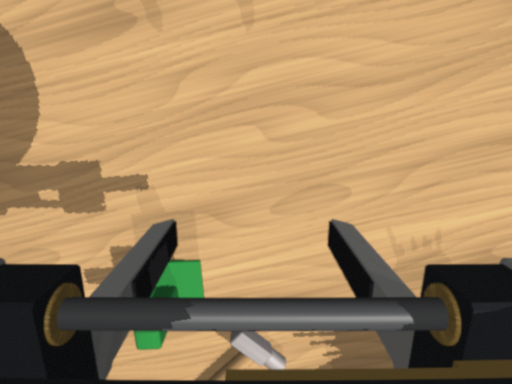

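Lid candidates in the enlarged top view: (480,400) small, (502,333) medium, (590,428) large. The medium one, at original pixel (321,213), fits the description. I'll enlarge to confirm it.

Run:
```python
from h import *
big('top0','t_lids',280,185,420,315,5)
big('top0','t_vice',150,130,350,270,4)
```

```text
(no output)
```

View pics/t_lids.png

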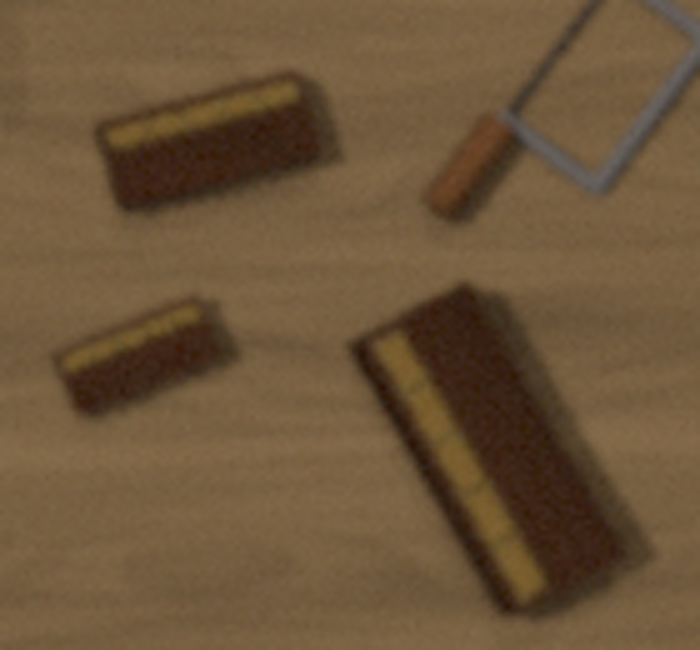

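View pics/t_vice.png

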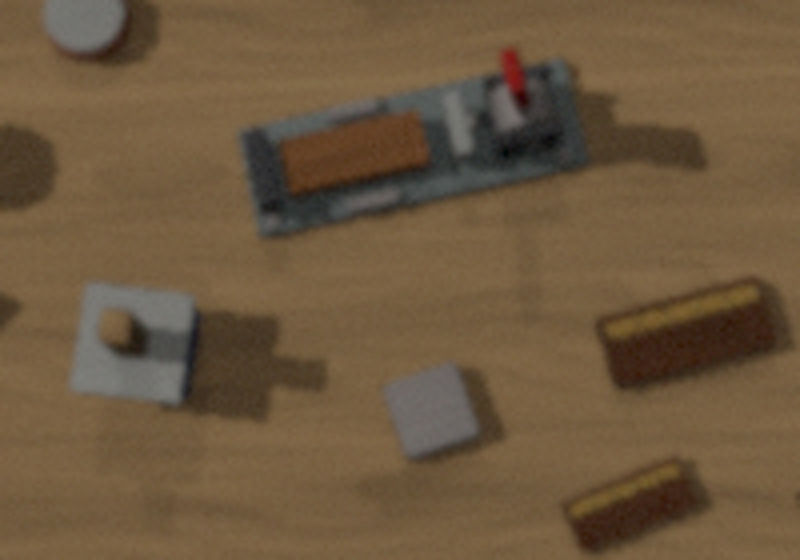

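Run:
```python
from h import *
big('scene0','s_vice',220,180,320,265,8)
big('scene0','s_lid',150,165,260,250,7)
big('scene0','s_st',265,120,325,180,9)
big('top0','t_st',155,190,235,240,9)
big('top0','t_vice2',200,135,310,195,7)
```

```text
(no output)
```

View pics/s_vice.png

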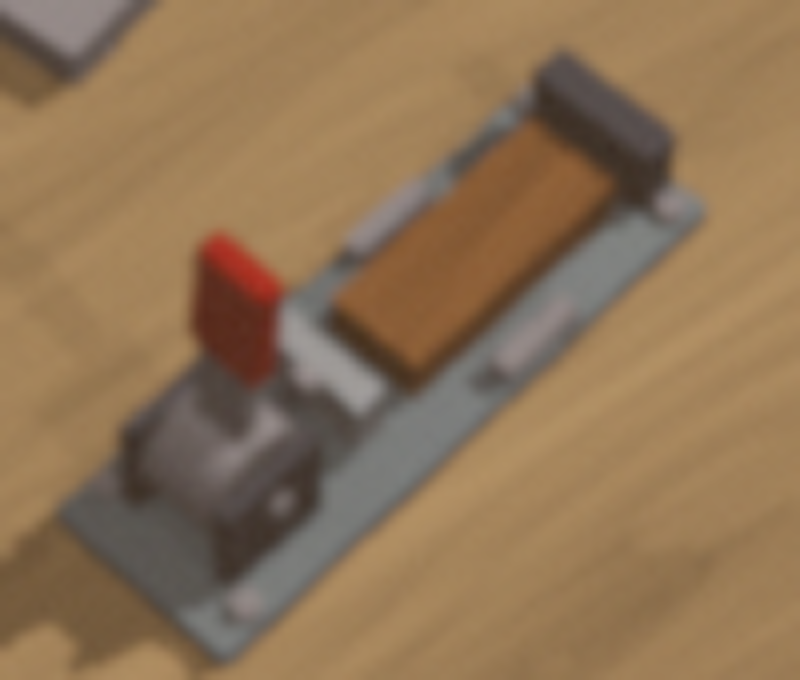

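View pics/s_lid.png

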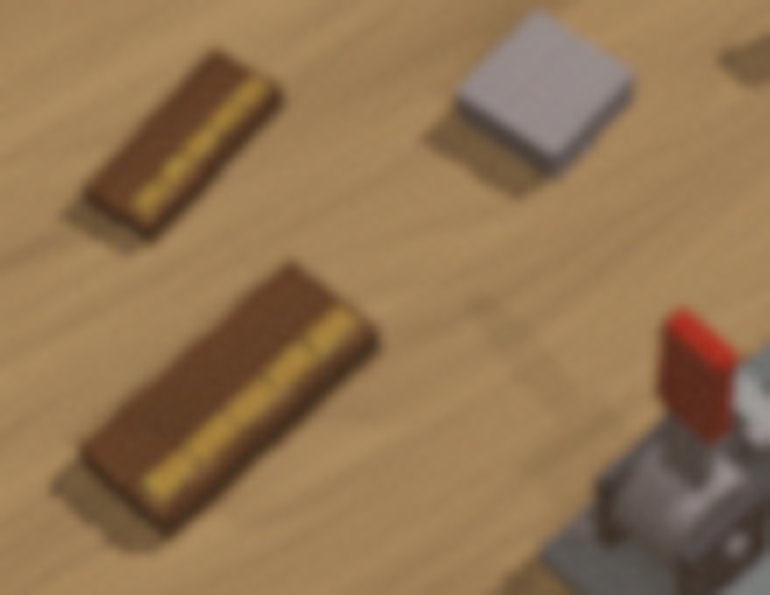

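View pics/t_vice2.png

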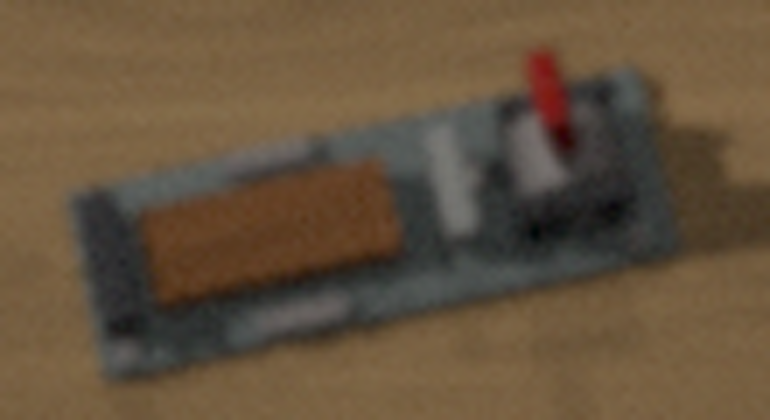

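View pics/t_st.png

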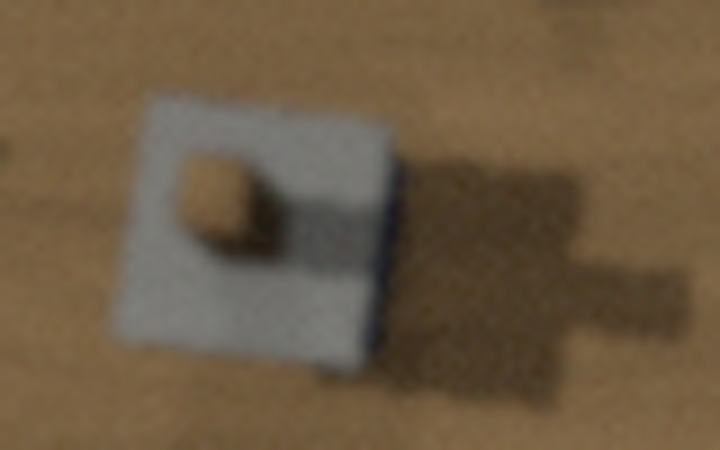

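View pics/s_st.png

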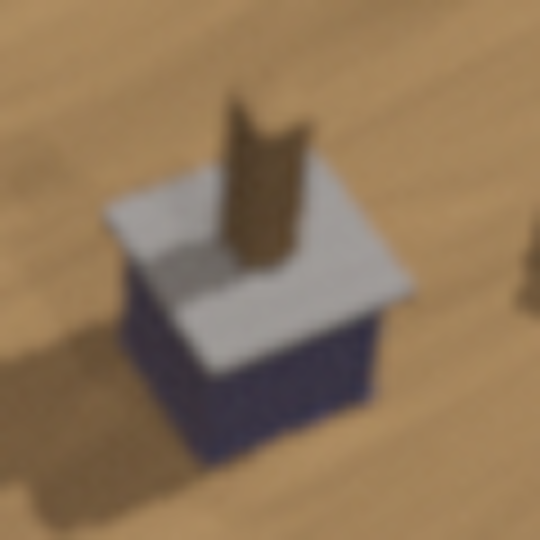

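Confirmed: the middle lid is at top-view pixel (321,213), roughly 130 mm long. The roller with the grey guard is in the blue stand, and the green roller is a look-alike. Next I'll fit the poses from corners in both views.

```bash
cat > fit.py <<'E'
from h import *
from scipy.optimize import least_squares
def fit(obs,x0):
    def P(x,p): 
        c,s=np.cos(x[2]),np.sin(x[2]);return [x[0]+c*p[0]-s*p[1],x[1]+s*p[0]+c*p[1],p[2]]
    f=lambda x:np.concatenate([proj(s,P(x,p))-np.array(q) for s,p,q in obs])
    r=least_squares(f,x0,loss='soft_l1');print(np.round(r.x,4),np.round(f(r.x),1).reshape(-1,2).tolist());return r.x
def O(s,u0,v0,k,L): return [(s,p,(u0+(c[0]+.5)/k-.5,v0+(c[1]+.5)/k-.5)) for p,c in L]
E
python3 - <<'E'
from fit import *
T=load('top0');S=load('scene0')
print('LID')
h=.022
lt=O(T,280,185,5,[((.028,.065,h),(100,125)),((.028,-.065,h),(297,73)),((-.028,-.065,h),(322,158)),((-.028,.065,h),(127,208))])
ls=O(S,150,165,7,[((-.028,.065,h),(290,262)),((.028,.065,h),(380,335)),((.028,-.065,h),(168,518)),((-.028,-.065,h),(84,448))])
fit(lt,[.4,-.2,.2]);fit(ls,[.4,-.2,.2]);fit(lt+ls,[.4,-.2,.2])
print('VICE')
b=.04
vt=O(T,200,135,7,[((.022,.064,b),(143,210)),((.022,-.05,b),(383,160)),((-.022,-.05,b),(401,250)),((-.022,.064,b),(160,303))])
vs=O(S,220,180,8,[((-.022,.064,b),(530,120)),((.022,.064,b),(622,185)),((.022,-.05,b),(415,365)),((-.022,-.05,b),(335,298))])
fit(vt,[.5,-0.,.2]);fit(vs,[.5,0,.2]);fit(vt+vs,[.5,-0.,.2])
print('GUARD')
g=.068;a=.042
gt=O(T,155,190,9,[((a,a,g),(150,97)),((a,-a,g),(395,122)),((-a,-a,g),(362,368)),((-a,a,g),(115,340))])
gs=O(S,265,120,9,[((-a,-a,g),(108,210)),((a,-a,g),(213,372)),((a,a,g),(414,288))])
fit(gt,[.37,.15,-.1]);fit(gs,[.37,.15,-.1]);fit(gt+gs,[.37,.15,-.1])
# stand base corners in scene
fit(O(S,265,120,9,[((.034,-.036,0),(210,465)),((.034,.036,0),(372,402))]),[.37,.15,-.1])
E
```

```text
LID
[ 0.4365 -0.2181  0.2311] [[-0.4, -0.1], [0.5, -0.3], [0.7, -0.1], [-0.8, 0.6]]
[ 0.4418 -0.2162  0.2398] [[0.5, -0.5], [0.4, -0.8], [-0.2, 1.1], [-0.8, 0.2]]
[ 0.4387 -0.217   0.2355] [[-0.7, -0.7], [0.0, -1.1], [0.3, -0.9], [-1.1, -0.0], [-0.1, -1.0], [-0.3, -1.3], [-1.0, 0.4], [-1.5, -0.5]]
VICE
[0.5857 0.0307 0.1847] [[-0.8, 0.0], [0.4, -0.3], [0.8, 0.1], [-0.5, 0.1]]
[0.5892 0.0326 0.1885] [[0.6, -0.4], [-0.2, -0.2], [0.2, 0.6], [-0.6, 0.0]]
[0.5874 0.0318 0.188 ] [[-1.1, -0.4], [0.0, -0.9], [0.4, -0.5], [-0.8, -0.4], [0.1, -0.7], [-0.8, -0.5], [-0.4, 0.2], [-1.1, -0.3]]
GUARD
[ 0.4339  0.2067 -0.1353] [[-0.0, -0.2], [0.1, -0.1], [0.1, 0.0], [-0.1, 0.2]]
[ 0.4364  0.2081 -0.1517] [[-0.6, -0.2], [0.0, -0.0], [0.6, 0.2]]
[ 0.4347  0.2071 -0.1351] [[-0.2, -0.4], [-0.0, -0.3], [-0.1, -0.2], [-0.3, -0.1], [-1.2, -0.2], [-0.3, -0.2], [0.1, -0.2]]
[ 0.4376  0.2068 -0.1559] [[-0.5, 0.3], [0.5, -0.3]]
```

```bash
cat > plan.py <<'E'
from h import *
def plan(x,y,z,yaw,n=8,claw=None):
    o=robot.get_obs();p=np.array(o['tool_pos']);R=Ro.from_euler('xyz',o['ee_rot'])
    Rt=Ro.from_euler('xyz',[np.pi,0,yaw]);t=np.array([x,y,z]);D=[];W=[]
    for i in range(n):
        f=1/(n-i); w=(R.inv()*Rt).as_rotvec()*f; d=R.inv().apply((t-p)*f)*1000
        d=np.round(d,1);w=np.round(w,3);p=p+R.apply(d/1000);R=R*Ro.from_rotvec(w)
        D.append(d.tolist());W.append(w.tolist())
    print('from',np.round(o['tool_pos'],4),np.round(o['ee_rot'],4));print(D);print(W);print('dist/row',np.linalg.norm(D[0]))
E
python3 -c "
from plan import *
plan(.28,.16,.205,.79)"
```

```text
from [0.1241 0.5354 0.2046] [-3.1414e+00  1.7000e-03  1.3430e+00]
[[-41.3, 29.6, 0.0], [-39.2, 32.4, 0.0], [-36.8, 35.0, 0.0], [-34.4, 37.4, 0.0], [-31.7, 39.7, 0.0], [-28.9, 41.8, 0.0], [-25.9, 43.7, 0.0], [-22.8, 45.4, 0.1]]
[[0.0, 0.0, 0.069], [0.0, 0.0, 0.069], [0.0, 0.0, 0.069], [0.0, 0.0, 0.069], [0.0, 0.0, 0.069], [0.0, 0.001, 0.069], [0.0, 0.0, 0.069], [0.001, 0.001, 0.07]]
dist/row 50.81190805313258
```

```bash
python3 -m handwheel '{"delta_pos":[[-41.3,29.6,0],[-39.2,32.4,0],[-36.8,35,0],[-34.4,37.4,0],[-31.7,39.7,0],[-28.9,41.8,0],[-25.9,43.7,0],[-22.8,45.4,0]],"rotation":[[0,0,0.069],[0,0,0.069],[0,0,0.069],[0,0,0.069],[0,0,0.069],[0,0,0.069],[0,0,0.069],[0,0,0.07]],"claw":[-1,-1,-1,-1,-1,-1,-1,-1]}'; python3 -c "
from plan import *
plan(.4387,-.217,.15,.2355)"
```

```text
time: 1.15
tool_pos: [0.2803, 0.1589, 0.2053]
ee_rot: [3.141, -0.001, 0.788]
wrist_force: [0.3, 0.4, -0.6]
width: 0.0938
from [0.2803 0.1589 0.2053] [ 3.1413e+00 -6.0000e-04  7.8830e-01]
[[-19.4, 47.2, 6.9], [-16.1, 48.4, 6.9], [-12.7, 49.4, 6.9], [-9.2, 50.1, 6.9], [-5.8, 50.7, 6.9], [-2.3, 50.9, 7.0], [1.3, 51.0, 6.9], [4.7, 50.7, 7.0]]
[[0.0, -0.0, 0.069], [0.0, -0.0, 0.069], [0.0, -0.0, 0.069], [0.0, -0.0, 0.069], [0.0, -0.0, 0.069], [0.0, -0.0, 0.069], [0.0, -0.0, 0.069], [-0.0, -0.001, 0.07]]
dist/row 51.49572797815369
```

```bash
python3 -m handwheel '{"delta_pos":[[-19.4,47.2,7],[-16.1,48.4,7],[-12.7,49.4,7],[-9.2,50.1,7],[-5.8,50.7,7],[-2.3,50.9,7],[1.3,51,7],[4.7,50.7,7]],"rotation":[[0,0,0.069],[0,0,0.069],[0,0,0.069],[0,0,0.069],[0,0,0.069],[0,0,0.069],[0,0,0.069],[0,0,0.07]],"claw":[-1,-1,-1,-1,-1,-1,-1,-1]}'; python3 -c "
from plan import *
s=snap('wrist','w1')
for p in [(.028,.065),(.028,-.065),(-.028,-.065),(-.028,.065)]:
    c,n=np.cos(.2355),np.sin(.2355);print(proj(s,[.4387+c*p[0]-n*p[1],-.217+n*p[0]+c*p[1],.022]).round(1))"
```

```text
time: 2.15
tool_pos: [0.4394, -0.2168, 0.1489]
ee_rot: [-3.141, -0.0, 0.234]
wrist_force: [-0.4, 0.5, 0.4]
width: 0.0939
[280.  118.9]
[277.5 243.5]
[225.2 243.6]
[221.9 119.1]
```

View pics/w1.png

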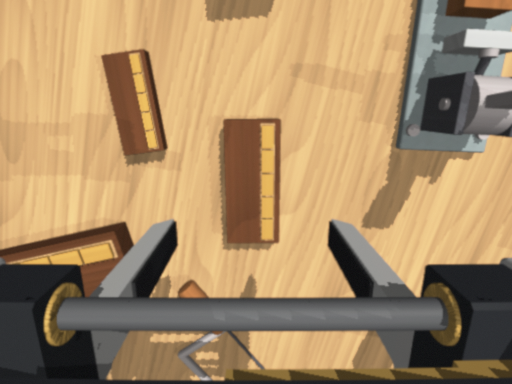

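The wrist view matches the predicted corners: lid top at (224..280, 119..243), inlay on the right (+x). Descending and gripping.

```bash
python3 -m handwheel '{"delta_pos":[[-0.7,0,50],[0,0,50],[0,0,35],[0,0,7],[0,0,0],[0,0,0],[0,0,0],[0,0,0]],"rotation":[[0,0,0],[0,0,0],[0,0,0],[0,0,0],[0,0,0],[0,0,0],[0,0,0],[0,0,0]],"claw":[-1,-1,-1,-1,-1,1,1,1]}'
```

```text
time: 3.2
tool_pos: [0.439, -0.2157, 0.0085]
ee_rot: [3.14, -0.001, 0.237]
wrist_force: [-0.5, -0.3, 0.9]
width: 0.0675
```

```bash
python3 -m handwheel '{"delta_pos":[[0,0,0],[0,0,0],[0,0,0],[0,0,0],[0,0,-20],[0,0,-30],[0,0,-40],[0,0,-30]],"rotation":[[0,0,0],[0,0,0],[0,0,0],[0,0,0],[0,0,0],[0,0,0],[0,0,0],[0,0,0]],"claw":[1,1,1,1,1,1,1,1]}'; python3 -c "
from plan import *
snap('wrist','w2')
c,n=np.cos(.188),np.sin(.188)
plan(.5874,.0318,.16,.188)
from fit import *"
```

```text
time: 4.2
tool_pos: [0.438, -0.2152, 0.1278]
ee_rot: [-3.141, 0.001, 0.237]
wrist_force: [-0.3, -0.3, -2.6]
width: 0.0554
from [ 0.44   -0.2165  0.1323] [ 3.1369 -0.0043  0.237 ]
[[25.2, -25.8, -3.5], [25.0, -26.0, -3.5], [24.9, -26.1, -3.4], [24.7, -26.3, -3.5], [24.6, -26.4, -3.4], [24.4, -26.6, -3.5], [24.3, -26.8, -3.5], [24.1, -26.9, -3.4]]
[[0.001, -0.001, 0.006], [0.001, -0.0, 0.006], [0.0, -0.001, 0.006], [0.001, -0.0, 0.006], [0.0, -0.001, 0.006], [0.001, -0.0, 0.006], [0.0, -0.001, 0.007], [0.001, -0.0, 0.006]]
dist/row 36.23437594329451
```

View pics/w2.png

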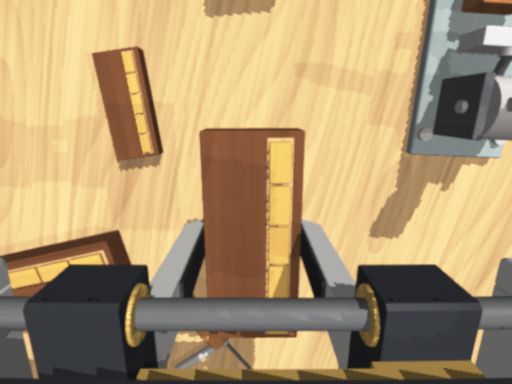

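Run:
```python
from fit import *
s=load('w2');o=robot.get_obs();print(o['tool_pos'],o['ee_rot'])
z=o['tool_pos'][2]
# lid top z unknown about tcp; assume bottom 7 mm below tcp->top +15
for dz in (.012,.015,.018):
    zt=z+dz
    print(dz);fit([(s,(-.028,.065,zt),(201,129)),(s,(.028,.065,zt),(304,130)),(s,(.028,-.065,zt),(297,336))],[.44,-.217,.237])
print(proj(s,o['tool_pos']))
from plan import *
plan(.5874,.0318,.205,.188)
```

```text
[ 0.44004748 -0.21649886  0.13226955] [ 3.13690268 -0.0043222   0.23703449]
0.012
[ 0.4388 -0.2158  0.2345] [[-2.7, 0.0], [2.9, -0.8], [-0.0, 4.9]]
0.015
[ 0.4384 -0.2157  0.2334] [[-4.3, 0.0], [3.4, -0.7], [0.0, 8.2]]
0.018
[ 0.438  -0.2156  0.2329] [[-6.1, -0.0], [3.7, -0.7], [0.0, 11.6]]
[254.22267523 238.40968821]
from [ 0.44   -0.2165  0.1323] [ 3.1369 -0.0043  0.237 ]
[[25.2, -25.8, -9.1], [25.1, -26.0, -9.1], [24.9, -26.1, -9.1], [24.7, -26.3, -9.1], [24.6, -26.4, -9.1], [24.4, -26.6, -9.1], [24.3, -26.7, -9.1], [24.1, -26.9, -9.0]]
[[0.001, -0.001, 0.006], [0.001, -0.0, 0.006], [0.0, -0.001, 0.006], [0.001, -0.0, 0.006], [0.0, -0.001, 0.006], [0.001, -0.0, 0.006], [0.0, -0.001, 0.007], [0.001, -0.0, 0.006]]
dist/row 37.19529540143484
```

```bash
python3 -m handwheel '{"delta_pos":[[15,-20,-30],[25,-26,-25],[26,-27,-18],[26,-27,0],[26,-28,0],[26,-28,0],[26,-28,0],[26,-27,0]],"rotation":[[0.001,-0.001,0.006],[0.001,-0.001,0.006],[0,0,0.006],[0.001,-0.001,0.006],[0,0,0.006],[0.001,-0.001,0.006],[0,0,0.007],[0,0,0.006]],"claw":[1,1,1,1,1,1,1,1]}'; python3 -c "
from plan import *
s=snap('wrist','w3')
plan(.5874,.0318,.11,.188,4)
c,n=np.cos(.188),np.sin(.188)
for p in [(-.022,.064,.04),(.022,.064,.04),(-.045,.09,.012)]:
    print(proj(s,[.5874+c*p[0]-n*p[1],.0318+n*p[0]+c*p[1],p[2]]).round(1))"
```

```text
time: 5.25
tool_pos: [0.5848, 0.0335, 0.1979]
ee_rot: [-3.137, 0.008, 0.188]
wrist_force: [0.1, -0.7, -2.3]
width: 0.0556
from [0.5867 0.0379 0.1973] [-3.1329  0.005   0.1917]
[[-0.0, 1.7, 21.8], [-0.0, 1.7, 21.8], [-0.1, 1.6, 21.9], [-0.1, 1.6, 21.8]]
[[-0.002, 0.001, 0.001], [-0.002, 0.001, 0.001], [-0.002, 0.002, 0.001], [-0.003, 0.001, 0.001]]
dist/row 21.866183937761065
[234.4 121.8]
[275.7 121.8]
[215.3  97.5]
```

View pics/w3.png

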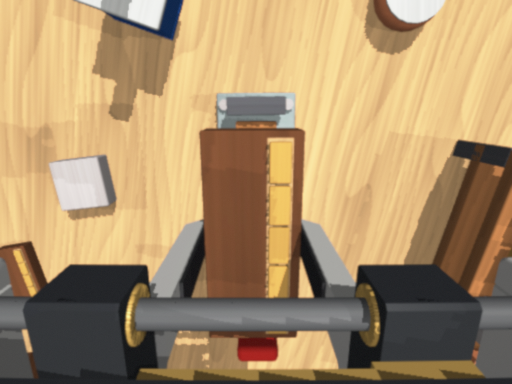

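```bash
python3 -m handwheel '{"delta_pos":[[0,1.7,25],[0,1.7,35],[0,1.5,25],[0,1.5,15],[0,0,0],[0,0,0],[0,0,0],[0,0,0]],"rotation":[[-0.002,0.001,0.001],[-0.002,0.001,0.001],[-0.002,0.002,0.001],[-0.003,0.001,0.001],[0,0,0],[0,0,0],[0,0,0],[0,0,0]],"claw":[1,1,1,1,1,1,1,1]}'; python3 -c "
from plan import *
s=snap('wrist','w4')
plan(.5874,.0318,.047,.188,4)
c,n=np.cos(.188),np.sin(.188)
for p in [(-.022,.064,.04),(.022,.064,.04),(-.022,.071,.054),(.022,.071,.054),]:
    print(proj(s,[.5874+c*p[0]-n*p[1],.0318+n*p[0]+c*p[1],p[2]]).round(1))"
```

```text
time: 6.3
tool_pos: [0.5865, 0.0262, 0.1016]
ee_rot: [3.136, -0.003, 0.184]
wrist_force: [-0.4, -0.3, -3.1]
width: 0.0561
from [0.5863 0.0262 0.1013] [ 3.1362e+00 -2.4000e-03  1.8400e-01]
[[0.5, -1.4, 13.6], [0.5, -1.4, 13.6], [0.5, -1.4, 13.6], [0.5, -1.3, 13.5]]
[[0.001, -0.001, -0.001], [0.001, -0.0, -0.001], [0.002, -0.001, -0.001], [0.001, -0.0, -0.001]]
dist/row 13.681008734738823
[224.3 115.5]
[282.6 115.2]
[222.3 105.8]
[284.7 105.5]
```

View pics/w4.png

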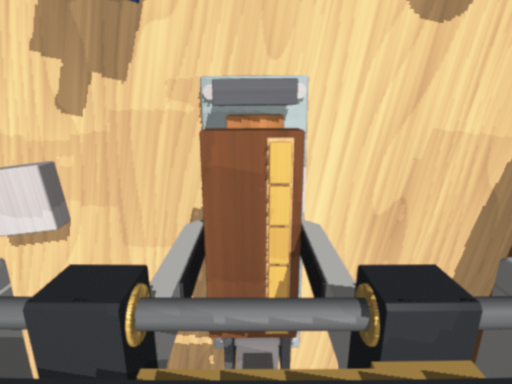

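Run:
```python
from h import *
s=load('w4');z=.1013+.0135
c,n=np.cos(.188),np.sin(.188)
for q in [(201,129),(304,129.5)]:
    p=at(s,*q,z);d=p[:2]-np.array([.5874,.0318]);print(p.round(4),'vice',(c*d[0]+n*d[1]).round(4),(-n*d[0]+c*d[1]).round(4))
t=np.array([.5863,.0262])-np.array([.5874,.0318]);print('tcp vice',c*t[0]+n*t[1],-n*t[0]+c*t[1])
```

```text
[0.5489 0.0846 0.1148] vice -0.028 0.0591
[0.6021 0.0942 0.1148] vice 0.0261 0.0585
tcp vice -0.002127227244060814 -0.005295743975318805
```

```bash
python3 -m handwheel '{"delta_pos":[[1,-3,0],[0.5,-2.5,10],[0,0,20],[0,0,14],[0,0,5],[0,0,0],[0,0,0],[0,0,0]],"rotation":[[0.002,-0.001,-0.002],[0.002,-0.001,-0.002],[0.001,0,0],[0,0,0],[0,0,0],[0,0,0],[0,0,0],[0,0,0]],"claw":[1,1,1,1,1,1,1,1]}'; python3 -c "
from plan import *
s=snap('wrist','w5')
o=robot.get_obs();print(o['tool_pos'],o['ee_rot'],o['wrist_force'])"
```

```text
time: 7.35
tool_pos: [0.5869, 0.0318, 0.0523]
ee_rot: [3.141, -0.0, 0.188]
wrist_force: [-0.1, 0.6, -2.9]
width: 0.0559
[0.58679314 0.03180763 0.0522032 ] [ 3.14124364e+00 -2.36686177e-04  1.87973431e-01] [ 0.08167104  0.90925153 -3.49214891]
```

View pics/w5.png

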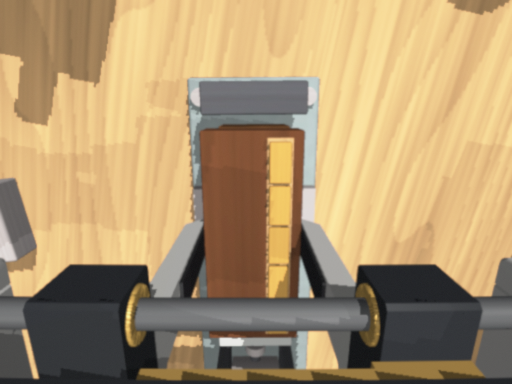

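```bash
python3 -m handwheel '{"delta_pos":[[0,0,2],[0,0,1.5],[0,0,0],[0,0,0],[0,0,0],[0,0,0],[0,0,0],[0,0,0]],"rotation":[[0,0,0],[0,0,0],[0,0,0],[0,0,0],[0,0,0],[0,0,0],[0,0,0],[0,0,0]],"claw":[1,1,1,1,1,1,1,1]}'
```

```text
time: 8.4
tool_pos: [0.5863, 0.0319, 0.0479]
ee_rot: [3.142, 0.001, 0.188]
wrist_force: [0.4, 0.2, -3.3]
width: 0.0556
```

```bash
python3 -m handwheel '{"delta_pos":[[0,0,1],[0,0,0.5],[0,0,0.5],[0,0,0],[0,0,0],[0,0,0],[0,0,0],[0,0,0]],"rotation":[[0,0,0],[0,0,0],[0,0,0],[0,0,0],[0,0,0],[0,0,0],[0,0,0],[0,0,0]],"claw":[1,1,1,1,1,1,1,1]}'
```

```text
time: 9.4
tool_pos: [0.5863, 0.0318, 0.0478]
ee_rot: [3.141, 0.0, 0.188]
wrist_force: [-5.2, 0.3, 6.6]
width: 0.0556
```

```bash
python3 -m handwheel '{"delta_pos":[[0,0,-1],[0,0,0],[0,0,0],[0,0,0],[0,0,0],[0,0,-10],[0,0,-40],[0,0,-50]],"rotation":[[0,0,0],[0,0,0],[0,0,0],[0,0,0],[0,0,0],[0,0,0],[0,0,0],[0,0,0]],"claw":[0.6,-1,-1,-1,-1,-1,-1,-1]}'; python3 -c "
from plan import *
s=snap('wrist','w6')
o=robot.get_obs();print(o['tool_pos'],o['ee_rot'],o['wrist_force'])"
```

```text
time: 10.4
tool_pos: [0.5856, 0.0319, 0.1474]
ee_rot: [-3.141, 0.004, 0.188]
wrist_force: [1.1, 0.0, 1.0]
width: 0.0942
[0.59004258 0.03178247 0.15715132] [ 3.13855014 -0.0119253   0.18810692] [ 2.28201136 -0.44333047  4.42836083]
```

View pics/w6.png

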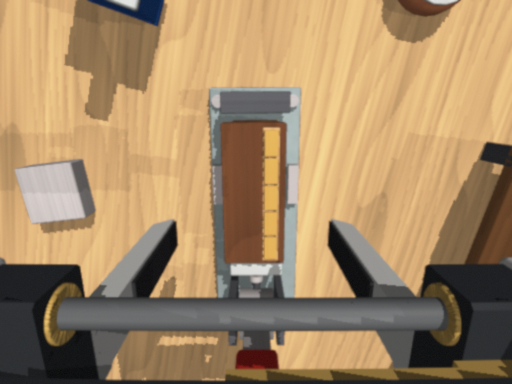

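```bash
python3 -m handwheel '{"delta_pos":[[0,20,0],[0,20,0],[0,20,0],[0,20,-3],[0,0,0],[0,0,0],[0,0,0],[0,0,0]],"rotation":[[0,0,0],[0,0,0],[0,0,0],[0,0,0],[0,0,0],[0,0,0],[0,0,0],[0,0,0]],"claw":[1,1,1,1,1,1,1,1]}'; python3 -c "
from plan import *
s=snap('wrist','w7');snap('scene','s7');big('scene','x',0,0,1,1) if 0 else None
big('s7','s7b',200,120,340,260,5)
o=robot.get_obs();print(o['tool_pos'],o['ee_rot'],o['wrist_force'])
c,n=np.cos(.188),np.sin(.188);d=o['tool_pos'][:2]-np.array([.5874,.0318]);print('vice',(c*d[0]+n*d[1]).round(4),(-n*d[0]+c*d[1]).round(4))"
```

```text
time: 11.45
tool_pos: [0.6013, -0.046, 0.15]
ee_rot: [-3.142, 0.001, 0.189]
wrist_force: [1.2, 0.3, 0.3]
width: 0.0173
[ 0.60134578 -0.046203    0.15005572] [3.14153418e+00 9.83750491e-04 1.88791103e-01] [ 0.04827257 -0.13210744 -0.17510911]
vice -0.0009 -0.0792
```

View pics/s7b.png

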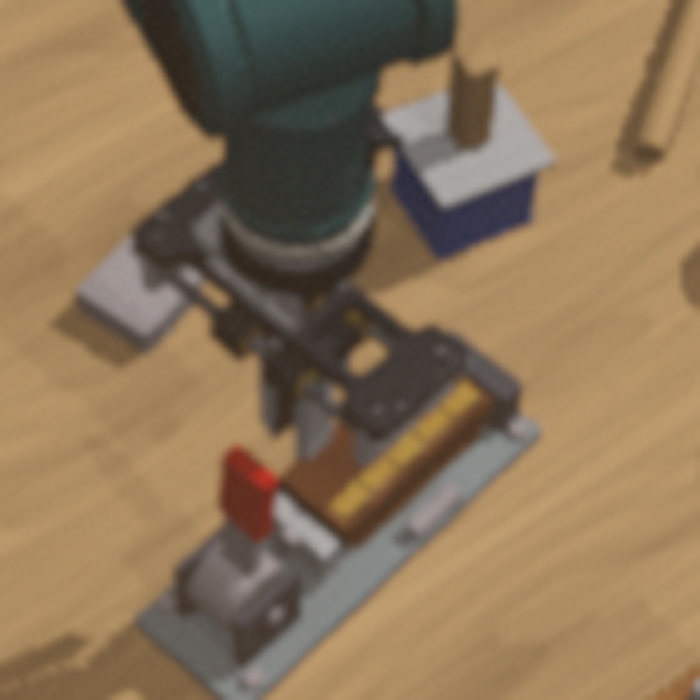

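View pics/w7.png

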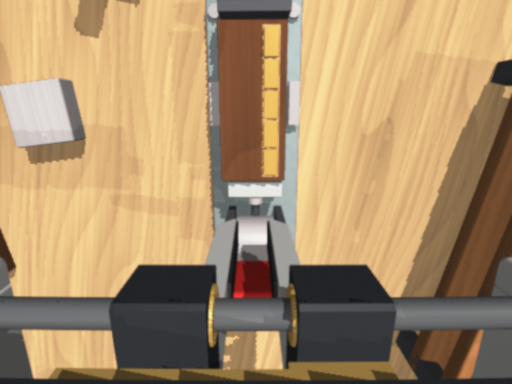

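Run:
```python
import numpy as np
y,z=-79.2,150.
for ph in [-.15]+list(np.arange(0,1.41,.1)):
    r=93;a=7-2.5
    cy=-130-r*np.sin(ph)+a*np.cos(ph)+8; cz=50+r*np.cos(ph)+a*np.sin(ph)
    print(round(ph,2),'tool y',round(y-cy,1),'z',round(z-cz,1), 'at',round(cy),round(cz)); y,z=cy,cz
```

```text
-0.15 tool y 24.5 z 8.7 at -104 141
0.0 tool y 13.8 z -1.7 at -118 143
0.1 tool y 9.3 z 0.0 at -127 143
0.2 tool y 9.3 z 0.9 at -136 142
0.3 tool y 9.1 z 1.9 at -145 140
0.4 tool y 8.9 z 2.8 at -154 137
0.5 tool y 8.6 z 3.6 at -163 134
0.6 tool y 8.2 z 4.5 at -171 129
0.7 tool y 7.7 z 5.3 at -178 124
0.8 tool y 7.1 z 6.0 at -186 118
0.9 tool y 6.5 z 6.7 at -192 111
1.0 tool y 5.8 z 7.3 at -198 104
1.1 tool y 5.0 z 7.8 at -203 96
1.2 tool y 4.2 z 8.3 at -207 88
1.3 tool y 3.4 z 8.7 at -210 79
1.4 tool y 2.5 z 9.0 at -213 70
```

```bash
python3 -m handwheel '{"delta_pos":[[0,12,5],[0,13,3],[0,14,-1],[0,9,0],[0,9,1],[0,9,2],[0,9,3],[0,8.5,3.5]],"rotation":[[0,0,0],[0,0,0],[0,0,0],[0,0,0],[0,0,0],[0,0,0],[0,0,0],[0,0,0]],"claw":[1,1,1,1,1,1,1,1]}'; python3 -c "
from plan import *
snap('scene','s8')
big('s8','s8b',200,120,340,260,5)
o=robot.get_obs();print(o['tool_pos'],o['wrist_force'])
c,n=np.cos(.188),np.sin(.188);d=o['tool_pos'][:2]-np.array([.5874,.0318]);print('vice',(c*d[0]+n*d[1]).round(4),(-n*d[0]+c*d[1]).round(4))"
```

```text
time: 12.55
tool_pos: [0.6171, -0.1291, 0.1333]
ee_rot: [-3.141, 0.001, 0.188]
wrist_force: [-1.3, 1.8, 0.8]
width: 0.0005
[ 0.61709722 -0.13015435  0.13260488] [ 0.03474057  0.35286587 -0.02374363]
vice -0.0011 -0.1647
```

View pics/s8b.png

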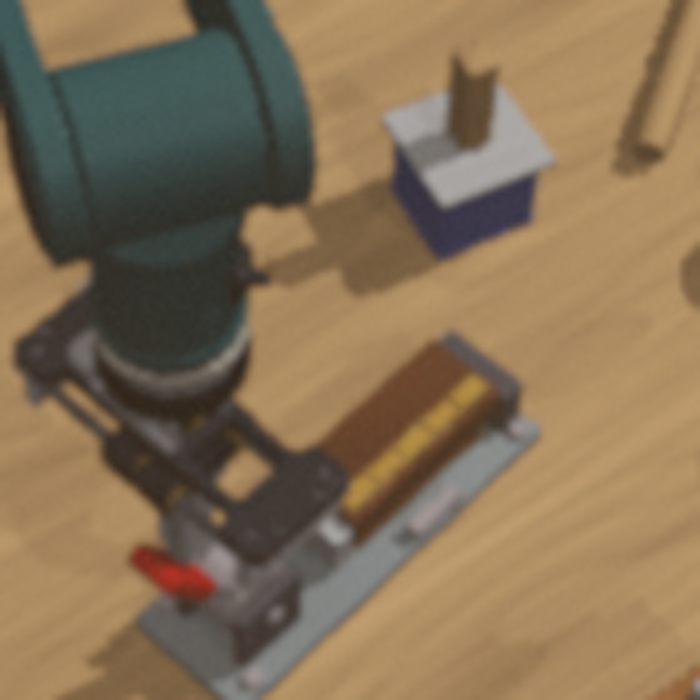

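Lever is swinging over (red pad at crop (170,575)). Continuing along the arc.

```bash
python3 -m handwheel '{"delta_pos":[[0,8,4.5],[0,8,5.5],[0,7,6],[0,6.5,7],[0,6,7.5],[0,5,8],[0,4,8.5],[0,3.5,9]],"rotation":[[0,0,0],[0,0,0],[0,0,0],[0,0,0],[0,0,0],[0,0,0],[0,0,0],[0,0,0]],"claw":[1,1,1,1,1,1,1,1]}'; python3 -c "
from plan import *
snap('scene','s9')
big('s9','s9b',200,120,340,260,5)
o=robot.get_obs();print(o['tool_pos'],o['wrist_force'])
c,n=np.cos(.188),np.sin(.188);d=o['tool_pos'][:2]-np.array([.5874,.0318]);print('vice',(c*d[0]+n*d[1]).round(4),(-n*d[0]+c*d[1]).round(4))"
```

```text
time: 13.6
tool_pos: [0.6259, -0.1764, 0.0768]
ee_rot: [3.141, 0.001, 0.188]
wrist_force: [0.1, -0.4, 0.3]
width: 0.0005
[ 0.62505897 -0.17654305  0.07510312] [-0.36482047  0.48024875 -1.13532456]
vice -0.0019 -0.2117
```

View pics/s9b.png

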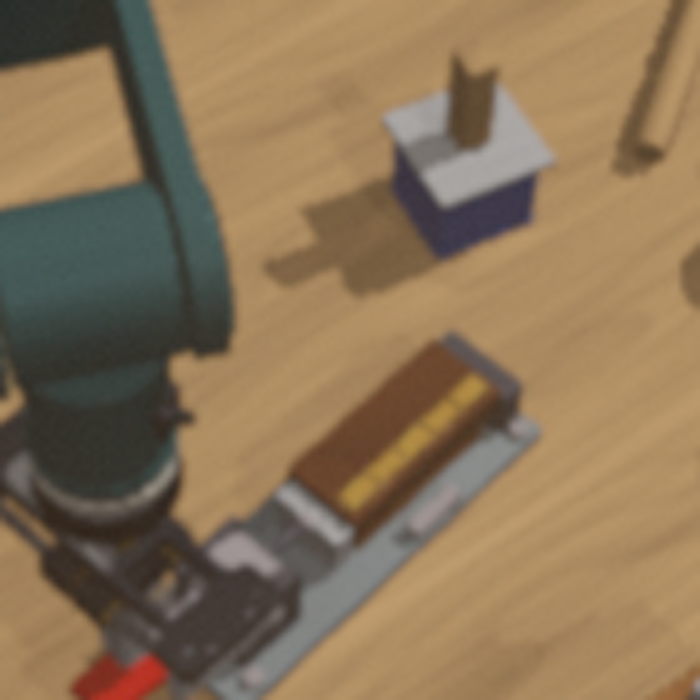

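```bash
python3 -m handwheel '{"delta_pos":[[0,0,-40],[0,0,-50],[-10,-30,-40],[-20,-40,0],[-20,-40,0],[-20,-40,0],[-20,-40,0],[-20,-30,0]],"rotation":[[0,0,0],[0,0,0],[0,0,0],[0,0,0],[0,0,0],[0,0,0],[0,0,0],[0,0,0]],"claw":[-1,-1,-1,-1,-1,-1,-1,-1]}'; python3 -c "
from plan import *
snap('scene','s10');snap('wrist','w10')
big('s10','s10b',200,120,340,260,5)
"
```

```text
time: 14.65
tool_pos: [0.4758, 0.0209, 0.2077]
ee_rot: [3.141, 0.0, 0.189]
wrist_force: [0.1, 0.7, 0.3]
width: 0.0771
```

View pics/s10b.png

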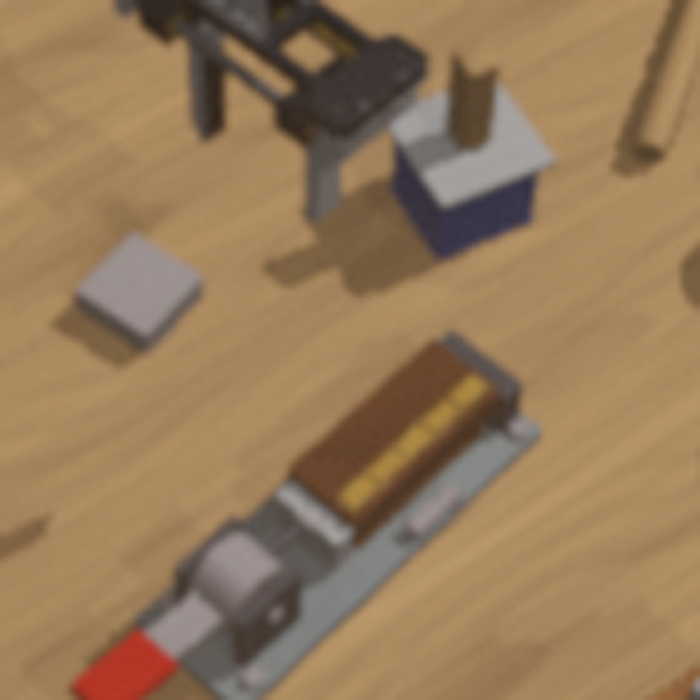

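View pics/w10.png

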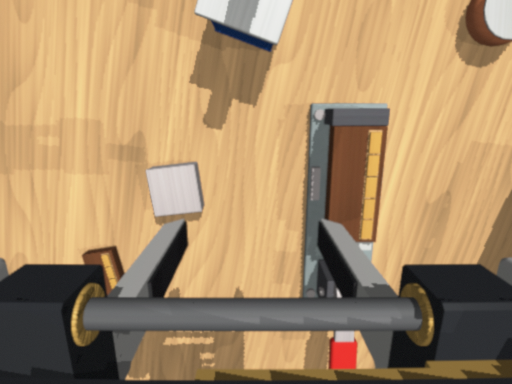

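```bash
python3 -c "
from plan import *
plan(.435,.145,.2,-.14)"
```

```text
from [0.4752 0.0217 0.2083] [-3.1413 -0.      0.1915]
[[-2.0, -16.1, 1.0], [-2.7, -16.0, 1.0], [-3.3, -15.9, 1.1], [-4.0, -15.7, 1.0], [-4.6, -15.5, 1.1], [-5.2, -15.3, 1.0], [-5.9, -15.1, 1.1], [-6.5, -14.9, 1.0]]
[[-0.0, 0.0, 0.041], [-0.0, 0.0, 0.041], [-0.0, 0.0, 0.042], [-0.0, 0.0, 0.041], [-0.0, 0.0, 0.042], [-0.0, 0.0, 0.041], [-0.0, 0.0, 0.042], [-0.0, 0.0, 0.041]]
dist/row 16.25453782794208
```

```bash
python3 -m handwheel '{"delta_pos":[[-2,-16,1],[-3,-21,1],[-4,-21,1],[-5,-21,1],[-6,-21,1],[-6,-18,1],[0,0,0],[0,0,0]],"rotation":[[0,0,0.055],[0,0,0.055],[0,0,0.055],[0,0,0.055],[0,0,0.055],[0,0,0.055],[0,0,0],[0,0,0]],"claw":[-1,-1,-1,-1,-1,-1,-1,-1]}'; python3 -c "
from fit import *
s=snap('wrist','w11')
o=robot.get_obs();print(o['tool_pos'],o['ee_rot'])
y=-.14;c,n=np.cos(y),np.sin(y)
for p in [(.042,.042,.068),(.042,-.042,.068),(-.042,-.042,.068),(-.042,.042,.068),(0,0,.148)]:
    print(proj(s,[.4352+c*p[0]-n*p[1],.207+n*p[0]+c*p[1],p[2]]).round(1))"
```

```text
time: 15.75
tool_pos: [0.4459, 0.1358, 0.2015]
ee_rot: [3.141, 0.001, -0.142]
wrist_force: [0.2, 0.8, -0.1]
width: 0.0936
[0.44581603 0.13571515 0.20157875] [ 3.14067405e+00  6.84049493e-04 -1.42368760e-01]
[274.2  68.9]
[273. 157.]
[190.2 157.3]
[185.6  69.4]
[223.2 116.7]
```

View pics/w11.png

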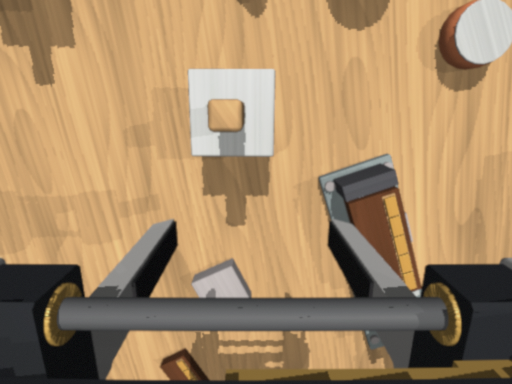

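```bash
python3 -c "
from fit import *
from plan import *
s=load('w11');a=.042;g=.068
x=fit([(s,(a,a,g),(274,69)),(s,(a,-a,g),(272.5,156)),(s,(-a,-a,g),(191,156)),(s,(-a,a,g),(189.5,69.5))],[.435,.207,-.14])
print(at(s,226,114,.148))
plan(x[0],x[1],.2,-.15,4)"
```

```text
[ 0.4358  0.2073 -0.1449] [[1.0, -0.3], [0.8, 0.8], [-0.4, 0.7], [-3.1, -0.9]]
[0.43755526 0.20861105 0.148     ]
from [0.4458 0.1357 0.2016] [ 3.1407e+00  7.0000e-04 -1.4240e-01]
[[-5.0, -17.4, 0.4], [-5.0, -17.4, 0.4], [-5.1, -17.3, 0.4], [-5.1, -17.3, 0.3]]
[[0.0, 0.0, 0.002], [0.0, 0.0, 0.002], [0.0, 0.0, 0.002], [0.001, 0.001, 0.002]]
dist/row 18.108561511064316
```

```bash
python3 -m handwheel '{"delta_pos":[[-4.8,-17.5,0],[-4.9,-17.4,0],[-5,-17.4,0.5],[-5,-17.4,15],[0,0,40],[0,0,40],[0,0,11],[0,0,0]],"rotation":[[0,0,0.001],[0,0,0.001],[0,0,0.001],[0,0,0.001],[0,0,0],[0,0,0],[0,0,0],[0,0,0]],"claw":[-1,-1,-1,-1,-1,-1,-0.6,1]}'
```

```text
time: 16.8
tool_pos: [0.4358, 0.2078, 0.0951]
ee_rot: [3.141, 0.002, -0.147]
wrist_force: [0.2, -1.2, 0.2]
width: 0.0776
```

```bash
python3 -m handwheel '{"delta_pos":[[0,0,0],[0,0,0],[0,0,0],[0,0,0],[0,0,0],[0,0,0],[0,0,0],[0,0,0]],"rotation":[[0,0,0],[0,0,0],[0,0,0],[0,0,0],[0,0,0],[0,0,0],[0,0,0],[0,0,0]],"claw":[1,1,1,1,1,1,1,1]}'; python3 -c "
from fit import *
s=snap('wrist','w12')"
```

```text
time: 17.8
tool_pos: [0.4356, 0.2084, 0.0951]
ee_rot: [3.141, 0.001, -0.146]
wrist_force: [-1.6, 1.0, 1.3]
width: 0.026
```

View pics/w12.png

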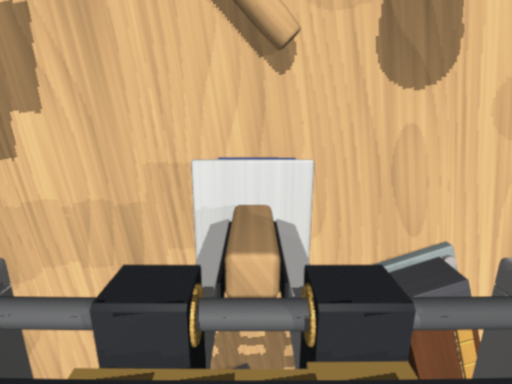

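```bash
python3 -m handwheel '{"delta_pos":[[0,0,-15],[0,0,-35],[0,0,-40],[0,0,-20],[0,0,0],[0,0,0],[0,0,0],[0,0,0]],"rotation":[[0,0,0],[0,0,0],[0,0,0],[0,0,0],[0,0,0.12],[0,0,0.16],[0,0,0.16],[0,0,0.12]],"claw":[1,1,1,1,1,1,1,1]}'; python3 -c "
from plan import *
c,n=np.cos(.188),np.sin(.188)
p=(.011,-.046);x=.5874+c*p[0]-n*p[1];y=.0318+n*p[0]+c*p[1];print(x,y)
plan(x,y,.19,.188-np.pi/2)"
```

```text
time: 18.85
tool_pos: [0.4356, 0.2082, 0.2053]
ee_rot: [3.14, 0.001, -0.71]
wrist_force: [0.3, 0.2, -2.8]
width: 0.0253
0.6068033273396288 -0.011333639866712063
from [0.4356 0.2082 0.2053] [ 3.1403e+00  7.0000e-04 -7.1030e-01]
[[34.1, 6.9, 1.9], [34.6, 4.0, 1.9], [34.8, 1.0, 1.9], [34.7, -1.9, 1.9], [34.5, -4.8, 1.9], [33.9, -7.6, 1.9], [33.2, -10.5, 1.9], [32.2, -13.2, 1.9]]
[[0.0, 0.0, 0.084], [0.0, 0.0, 0.084], [0.0, 0.0, 0.084], [0.0, 0.0, 0.084], [0.0, 0.0, 0.084], [0.0, -0.0, 0.084], [0.001, -0.0, 0.084], [0.0, -0.0, 0.085]]
dist/row 34.84293328639252
```

```bash
python3 -m handwheel '{"delta_pos":[[34.1,6.9,2],[34.6,4,2],[34.8,1,2],[34.7,-1.9,2],[34.5,-4.8,2],[33.9,-7.6,2],[33.2,-10.5,2],[32.2,-13.2,2]],"rotation":[[0,0,0.084],[0,0,0.084],[0,0,0.084],[0,0,0.084],[0,0,0.084],[0,0,0.084],[0,0,0.084],[0,0,0.085]],"claw":[1,1,1,1,1,1,1,1]}'
python3 -m handwheel '{"delta_pos":[[0,0,0],[0,0,0],[0,0,0],[0,0,0],[0,0,0],[0,0,0],[0,0,0],[0,0,0]],"rotation":[[0,0,0],[0,0,0],[0,0,0],[0,0,0],[0,0,0],[0,0,0],[0,0,0],[0,0,0]],"claw":[1,1,1,1,1,1,1,1]}'
python3 -c "
from plan import *
snap('scene','s13');snap('wrist','w13')
big('s13','s13b',200,120,340,260,5)
o=robot.get_obs()
c,n=np.cos(.188),np.sin(.188);d=o['tool_pos'][:2]-np.array([.5874,.0318]);print('vice',(c*d[0]+n*d[1]).round(4),(-n*d[0]+c*d[1]).round(4),o['tool_pos'],o['ee_rot'],o['wrist_force'])"
```

```text
time: 19.85
tool_pos: [0.6083, -0.0115, 0.1888]
ee_rot: [3.14, 0.0, -1.382]
wrist_force: [0.3, 0.1, -3.9]
width: 0.0259
time: 20.85
tool_pos: [0.6078, -0.0105, 0.1889]
ee_rot: [3.14, -0.0, -1.379]
wrist_force: [0.1, -1.0, -3.3]
width: 0.0259
vice 0.0122 -0.0454 [ 0.60783762 -0.01048782  0.18891962] [ 3.14045812e+00 -3.04275899e-05 -1.37906965e+00] [ 0.1227487  -0.88904245 -3.20509061]
```

View pics/s13b.png

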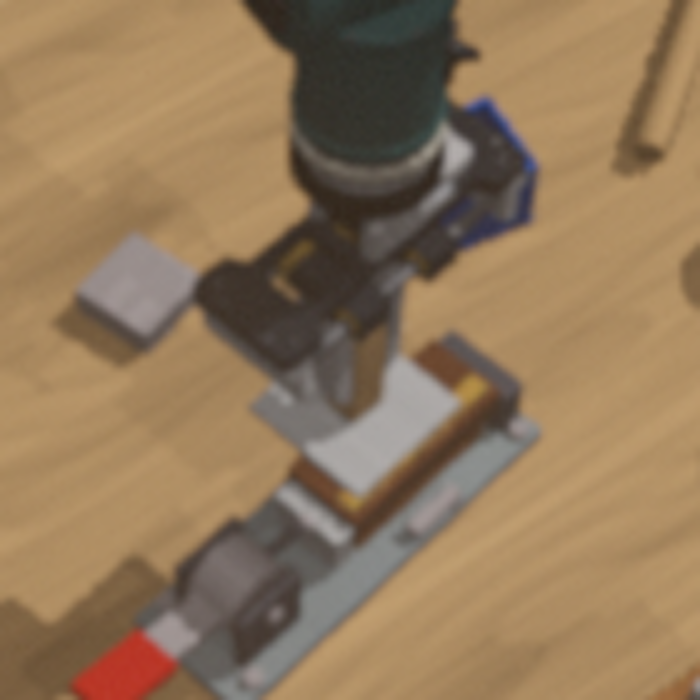

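View pics/w13.png

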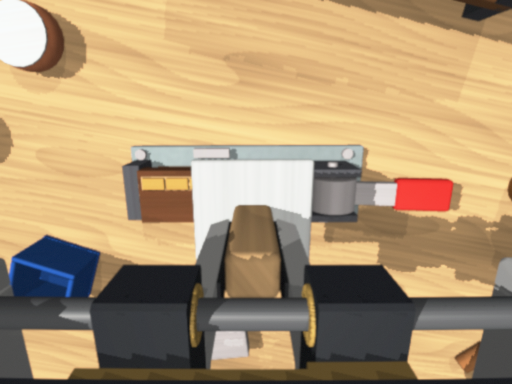

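```bash
python3 -m handwheel '{"delta_pos":[[0,0,20],[0,0,15],[0,0,6],[0,0,3.5],[0,0,3.5],[0,0,0],[0,0,0],[0,0,0]],"rotation":[[0,0,0],[0,0,0],[0,0,0],[0,0,0],[0,0,0],[0,0,0],[0,0,0],[0,0,0]],"claw":[1,1,1,1,1,1,1,1]}'
```

```text
time: 21.95
tool_pos: [0.608, -0.0107, 0.1421]
ee_rot: [-3.142, -0.001, -1.379]
wrist_force: [-3.2, -0.4, 4.5]
width: 0.0256
```

```bash
python3 -m handwheel '{"delta_pos":[[0,0,2],[-4,0,0],[-8,0,0],[-8,0,0],[-8,0,0],[-8,0,0],[-8,0,0],[-8,0,0]],"rotation":[[0,0,0],[0,0,0],[0,0,0],[0,0,0],[0,0,0],[0,0,0],[0,0,0],[0,0,0]],"claw":[1,1,1,1,1,1,1,1]}'
```

```text
time: 22.95
tool_pos: [0.5986, 0.0404, 0.141]
ee_rot: [-3.14, -0.001, -1.379]
wrist_force: [-3.9, -2.2, 8.5]
width: 0.0258
```

```bash
python3 -m handwheel '{"delta_pos":[[-8,0,0],[-8,0,0],[-8,0,0],[-8,0,0],[-8,0,0],[-8,0,0],[-7,0,0],[0,0,0]],"rotation":[[0,0,0],[0,0,0],[0,0,0],[0,0,0],[0,0,0],[0,0,0],[0,0,0],[0,0,0]],"claw":[1,1,1,1,1,1,1,1]}'; python3 -c "
from plan import *
snap('scene','s14');snap('wrist','w14')
big('s14','s14b',200,120,340,260,5)
o=robot.get_obs()
c,n=np.cos(.188),np.sin(.188);d=o['tool_pos'][:2]-np.array([.5874,.0318]);print('vice',(c*d[0]+n*d[1]).round(4),(-n*d[0]+c*d[1]).round(4),o['tool_pos'],o['ee_rot'],o['wrist_force'])"
```

```text
time: 23.95
tool_pos: [0.5882, 0.0954, 0.1411]
ee_rot: [-3.139, 0.0, -1.378]
wrist_force: [-3.1, -0.8, 7.3]
width: 0.0258
vice 0.0127 0.0621 [0.5882514  0.09516563 0.14106507] [-3.13913449e+00  1.57181161e-04 -1.37854858e+00] [-2.92688192 -0.61337329  7.12815881]
```

View pics/s14b.png

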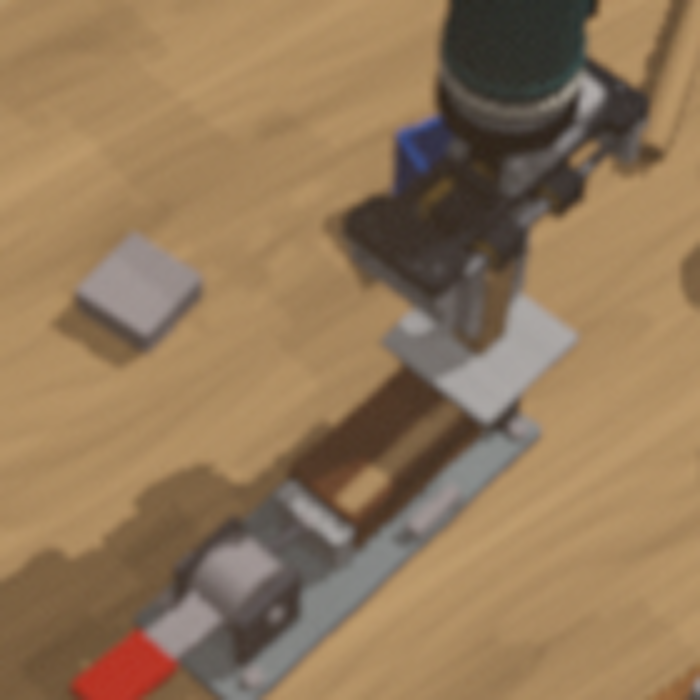

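View pics/w14.png

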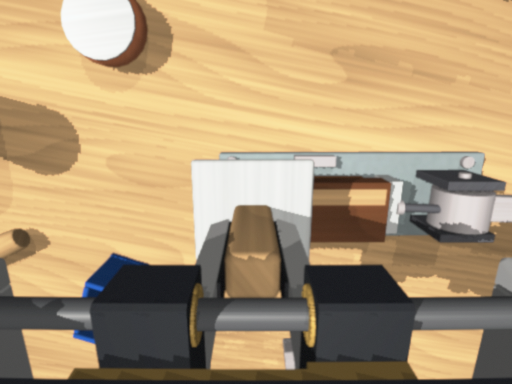

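```bash
python3 -m handwheel '{"delta_pos":[[3,0,1],[8,0,0],[8,0,0],[8,0,0],[8,0,0],[8,0,0],[8,0,0],[8,0,0]],"rotation":[[0,0,0],[0,0,0],[0,0,0],[0,0,0],[0,0,0],[0,0,0],[0,0,0],[0,0,0]],"claw":[1,1,1,1,1,1,1,1]}'; python3 -m handwheel '{"delta_pos":[[8,0,0],[8,0,0],[8,0,0],[8,0,0],[8,0,0],[8,0,0],[5,0,0],[0,0,0]],"rotation":[[0,0,0],[0,0,0],[0,0,0],[0,0,0],[0,0,0],[0,0,0],[0,0,0],[0,0,0]],"claw":[1,1,1,1,1,1,1,1]}'; python3 -c "
from plan import *
o=robot.get_obs()
c,n=np.cos(.188),np.sin(.188);d=o['tool_pos'][:2]-np.array([.5874,.0318]);print('vice',(c*d[0]+n*d[1]).round(4),(-n*d[0]+c*d[1]).round(4),o['tool_pos'],o['ee_rot'],o['wrist_force'])"
```

```text
time: 25.05
tool_pos: [0.5996, 0.0366, 0.1405]
ee_rot: [-3.139, -0.0, -1.379]
wrist_force: [-3.1, 0.9, 9.4]
width: 0.0258
time: 26.05
tool_pos: [0.6099, -0.0163, 0.1405]
ee_rot: [-3.139, -0.002, -1.38]
wrist_force: [-3.6, -0.1, 9.4]
width: 0.0261
vice 0.0131 -0.0514 [ 0.60988853 -0.01627539  0.14053018] [-3.13888520e+00 -2.18642795e-03 -1.37973354e+00] [-3.57381972 -0.05980504  9.37975431]
```

Lift and back off so I can inspect the inlay.

```bash
python3 -m handwheel '{"delta_pos":[[0,0,-20],[0,20,-40],[0,40,-10],[0,45,0],[0,20,0],[0,0,0],[0,0,0],[0,0,0]],"rotation":[[0,0,0],[0,0,0],[0,0,0],[0,0,0],[0,0,0],[0,0,0],[0,0,0],[0,0,0]],"claw":[1,1,1,1,1,1,1,1]}'; python3 -c "
from plan import *
snap('scene','s15');snap('wrist','w15')
big('s15','s15b',215,175,315,250,8)
o=robot.get_obs();print(o['tool_pos'],o['ee_rot'],o['wrist_force'])"
```

```text
time: 27.05
tool_pos: [0.4869, -0.039, 0.2075]
ee_rot: [3.14, 0.0, -1.379]
wrist_force: [0.3, -0.1, -2.9]
width: 0.0259
[ 0.48673705 -0.03902441  0.20764547] [ 3.14016649e+00  2.53755902e-04 -1.37858164e+00] [-0.27240679 -0.39543799 -2.04590971]
```

View pics/s15b.png

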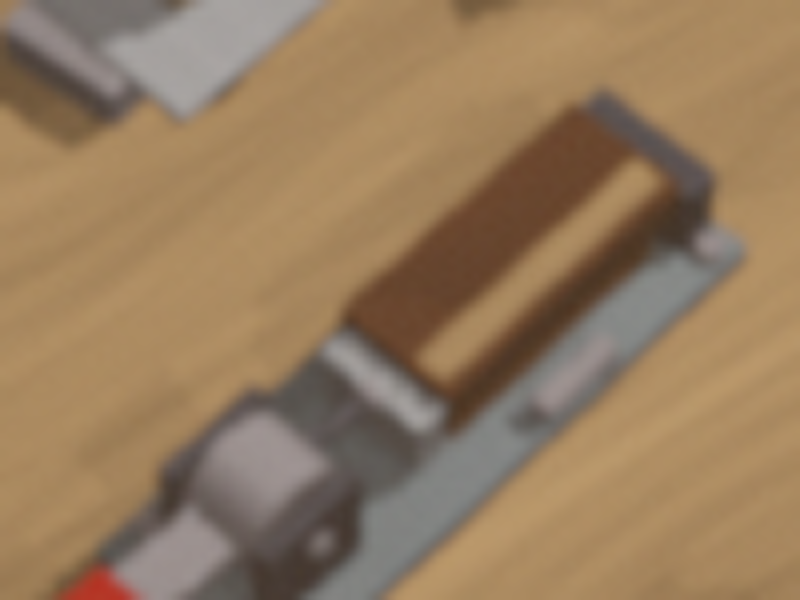

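View pics/w15.png

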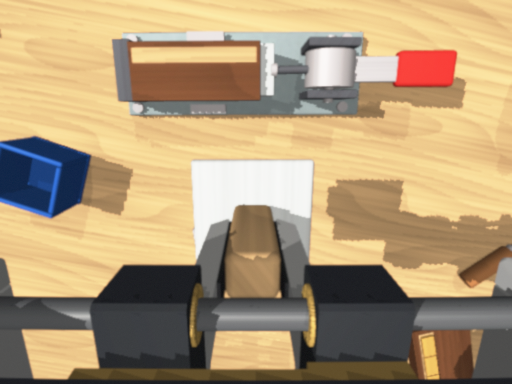

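```bash
python3 -c "
from plan import *
big('w15','w15b',105,20,285,125,4)
big('w15','w15c',0,130,100,225,5)
plan(.4356,.2084,.205,-.146)"
```

```text
from [ 0.4867 -0.039   0.2076] [ 3.1402e+00  3.0000e-04 -1.3786e+00]
[[-31.6, 0.4, 0.3], [-31.3, -4.5, 0.3], [-30.2, -9.2, 0.4], [-28.4, -13.8, 0.3], [-26.0, -17.9, 0.4], [-22.9, -21.7, 0.3], [-19.3, -25.0, 0.4], [-15.3, -27.7, 0.3]]
[[0.0, 0.0, -0.154], [0.0, 0.0, -0.154], [0.0, 0.0, -0.154], [0.0, 0.0, -0.154], [0.0, 0.0, -0.154], [0.0, 0.0, -0.154], [0.0, 0.001, -0.154], [0.0, 0.0, -0.155]]
dist/row 31.603955448645983
```

View pics/w15b.png

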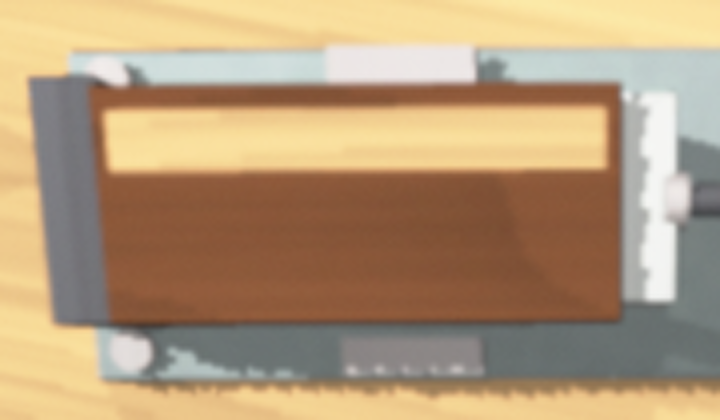

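View pics/w15c.png

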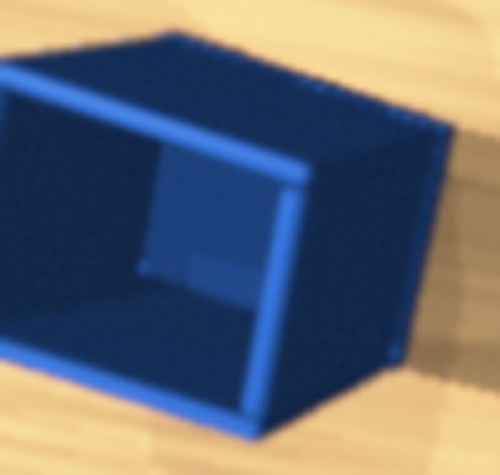

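All five pieces read as one seamless strip with no proud edges. Returning the roller to its stand.

```bash
python3 -m handwheel '{"delta_pos":[[-31.6,0.4,0],[-31.3,-4.5,0],[-30.2,-9.2,0],[-28.4,-13.8,0.5],[-26,-17.9,0.5],[-22.9,-21.7,0.5],[-19.3,-25,0.5],[-15.3,-27.7,0.5]],"rotation":[[0,0,-0.154],[0,0,-0.154],[0,0,-0.154],[0,0,-0.154],[0,0,-0.154],[0,0,-0.154],[0,0,-0.154],[0,0,-0.155]],"claw":[1,1,1,1,1,1,1,1]}'; python3 -c "
from plan import *
plan(.4356,.2084,.175,-.146,4)"
```

```text
time: 28.15
tool_pos: [0.4351, 0.2096, 0.2054]
ee_rot: [3.141, 0.001, -0.141]
wrist_force: [0.5, -0.5, -3.4]
width: 0.0261
from [0.4351 0.2096 0.2054] [ 3.1413e+00  9.0000e-04 -1.4060e-01]
[[0.2, 0.3, 7.6], [0.2, 0.3, 7.6], [0.1, 0.3, 7.6], [0.2, 0.3, 7.6]]
[[0.0, 0.0, 0.001], [0.0, 0.0, 0.001], [0.0, 0.0, 0.002], [0.0, 0.001, 0.001]]
dist/row 7.608547824650904
```

```bash
python3 -m handwheel '{"delta_pos":[[0,0,10],[0,0,20],[0,0,10],[0,0,0],[0,0,0],[0,0,0],[0,0,0],[0,0,0]],"rotation":[[0,0,0.002],[0,0,0.003],[0,0,0],[0,0,0],[0,0,0],[0,0,0],[0,0,0],[0,0,0]],"claw":[1,1,1,1,1,1,1,1]}'; python3 -c "
from plan import *
snap('scene','s16');big('s16','s16b',255,90,335,180,8)
snap('wrist','w16')
plan(.4356,.2084,.145,-.146,1)"
```

```text
time: 29.15
tool_pos: [0.4351, 0.2084, 0.1659]
ee_rot: [3.141, 0.001, -0.151]
wrist_force: [-0.4, 0.1, -3.5]
width: 0.0257
from [0.4351 0.2083 0.1657] [ 3.1413e+00  8.0000e-04 -1.5100e-01]
[[0.5, -0.2, 20.7]]
[[0.0, 0.001, -0.005]]
dist/row 20.70700364610969
```

View pics/s16b.png

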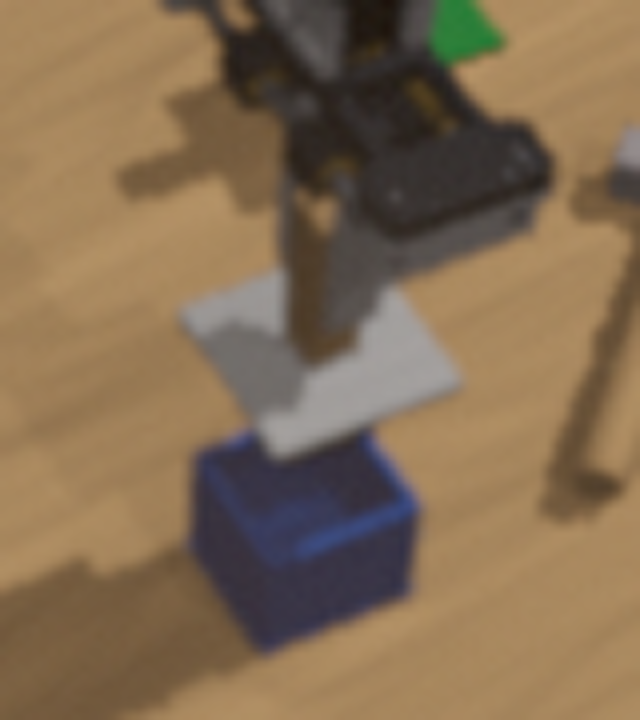

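View pics/w16.png

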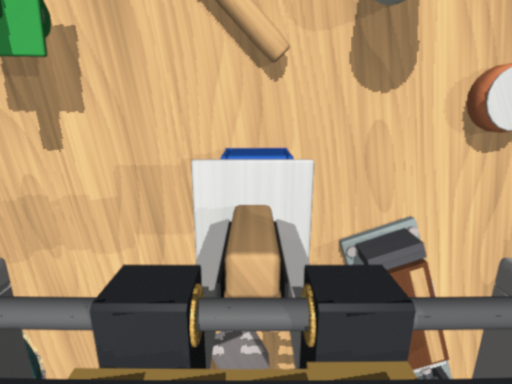

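```bash
python3 -m handwheel '{"delta_pos":[[0.5,0,15],[0,0,20],[0,0,15],[0,0,10],[0,0,5],[0,0,0],[0,0,0],[0,0,0]],"rotation":[[0,0,-0.005],[0,0,0],[0,0,0],[0,0,0],[0,0,0],[0,0,0],[0,0,0],[0,0,0]],"claw":[1,1,1,1,1,1,1,1]}'
```

```text
time: 30.25
tool_pos: [0.4359, 0.2084, 0.1013]
ee_rot: [-3.141, -0.0, -0.146]
wrist_force: [-0.1, 0.3, -2.9]
width: 0.0256
```

```bash
python3 -m handwheel '{"delta_pos":[[0,0,3],[0,0,1],[0,0,1],[0,0,0.5],[0,0,0.5],[0,0,0],[0,0,0],[0,0,0]],"rotation":[[0,0,0],[0,0,0],[0,0,0],[0,0,0],[0,0,0],[0,0,0],[0,0,0],[0,0,0]],"claw":[1,1,1,1,1,1,1,1]}'
```

```text
time: 31.25
tool_pos: [0.4354, 0.2082, 0.0951]
ee_rot: [3.141, 0.001, -0.146]
wrist_force: [-2.9, -0.9, 3.1]
width: 0.026
```

Guard is on the rim (force sign reversed, same z as at pickup). Releasing.

```bash
python3 -m handwheel '{"delta_pos":[[0,0,-0.5],[0,0,0],[0,0,0],[0,0,0],[0,0,0],[0,0,0],[0,0,0],[0,0,0]],"rotation":[[0,0,0],[0,0,0],[0,0,0],[0,0,0],[0,0,0],[0,0,0],[0,0,0],[0,0,0]],"claw":[0.3,-0.3,-1,-1,-1,-1,-1,-1]}';  python3 -m handwheel '{"delta_pos":[[0,0,-15],[0,0,-35],[0,0,-45],[0,0,-40],[0,0,0],[-20,40,0],[-30,50,0],[0,0,0]],"rotation":[[0,0,0],[0,0,0],[0,0,0],[0,0,0],[0,0,0],[0,0,0],[0,0,0],[0,0,0]],"claw":[-1,-1,-1,-1,-1,-1,-1,-1]}'; python3 -c "
from plan import *
snap('scene','s17');snap('wrist','w17');snap('top','t17')
import cv2
im=cv2.imread('pics/s17.png');cv2.imwrite('pics/s17b.png',cv2.resize(im,(800,600),interpolation=cv2.INTER_CUBIC))
im=cv2.imread('pics/t17.png');cv2.imwrite('pics/t17b.png',cv2.resize(im,(800,600),interpolation=cv2.INTER_CUBIC))
print(robot.get_obs()['time'])"
```

```text
time: 32.25
tool_pos: [0.4354, 0.2082, 0.0951]
ee_rot: [3.141, 0.001, -0.146]
wrist_force: [-0.5, -0.3, -0.3]
width: 0.0936
time: 33.25
tool_pos: [0.371, 0.1248, 0.2294]
ee_rot: [3.141, 0.002, -0.149]
wrist_force: [-0.1, -0.5, 0.2]
width: 0.0938
33.4
```

View pics/s17b.png

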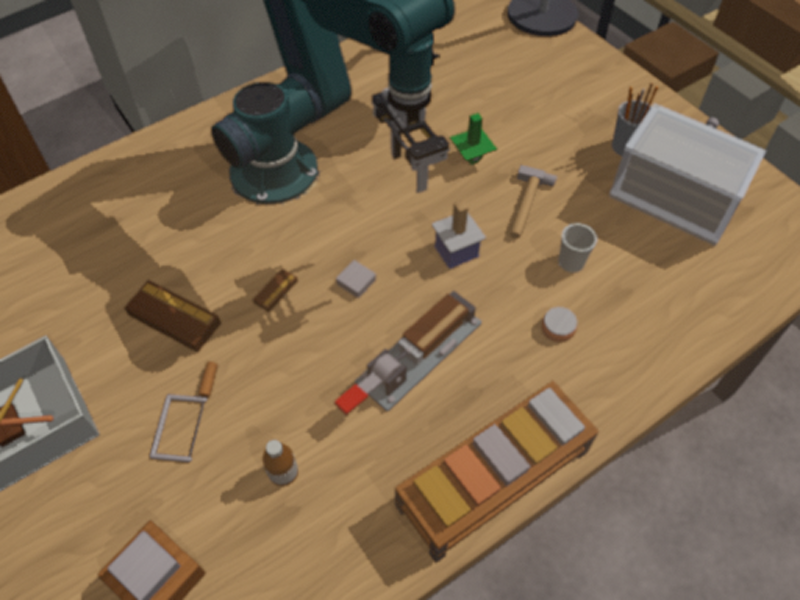

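View pics/t17b.png

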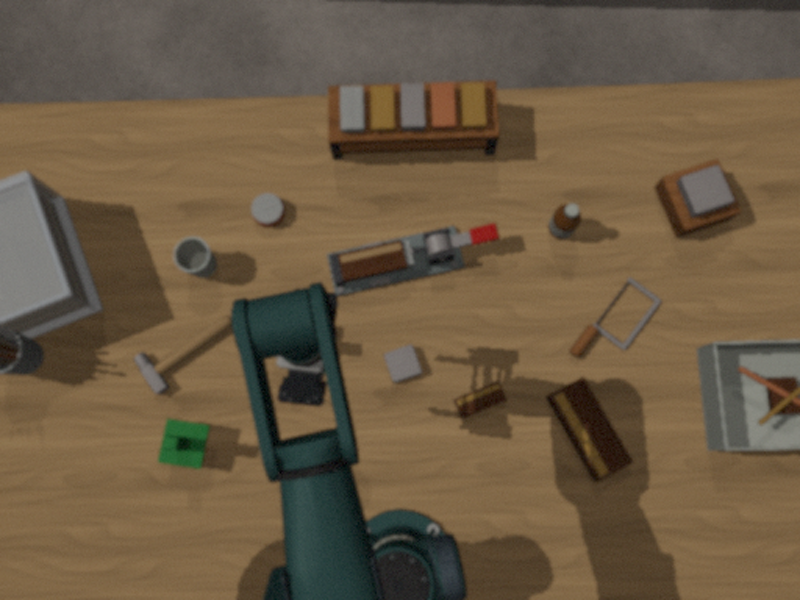

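View pics/w17.png

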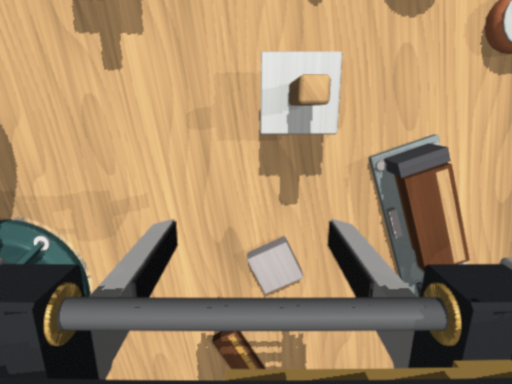

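```bash
python3 -c "
from h import *
big('w17','w17b',365,130,475,290,4)
big('w17','w17c',255,40,350,140,5)"
```

```text
(no output)
```

View pics/w17b.png

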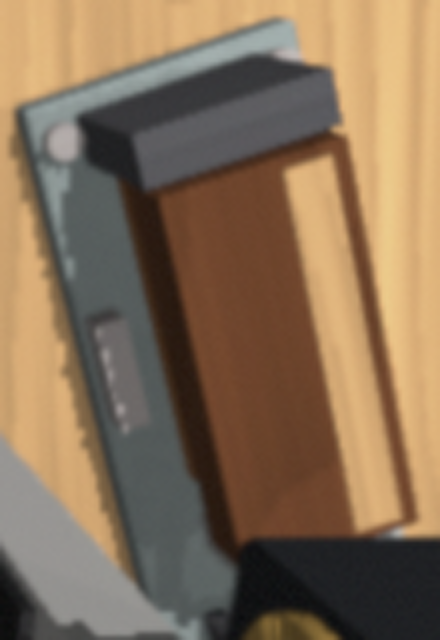

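View pics/w17c.png

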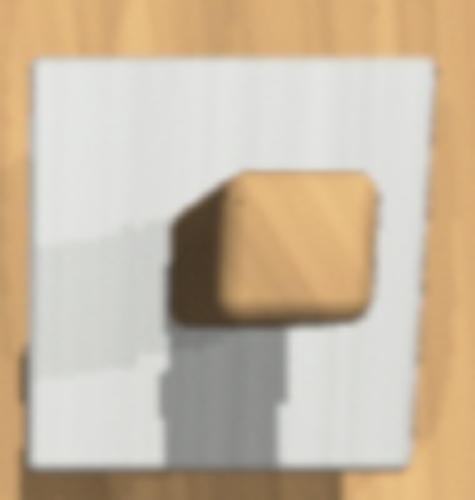

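No brass stands proud anywhere along the strip, and the guard sits square on the stand. Handing in.

```bash
python3 -c "
from bench import robot
print(robot.close_job());print(robot.get_obs()['time'])"
```

```text
the job is handed in; nothing more can be done
None
the job is handed in; nothing more can be done
```

I finished the whole job and handed it in at about 33 s of the 72 s allowed; no verdict was reported.

- **Lid and clamp:** I laid the middle-sized lid on the vice bed, let go of it, and pushed the red lever over with closed fingers until it snapped past centre. The later pictures show the lever down and the lid held against the fence.
- **Inlay:** I rolled the row once each way at about 8–12 N. In the enlarged views afterwards it is one continuous strip with no piece standing proud. I judged flushness from the pictures only, since the joint values cannot be read. The strip now looks like pale wood rather than brass, which I take to be the pieces having sunk level.
- **Roller:** It is back upright in the blue stand. The wrist force showed the guard taking weight on the rim, and the tool was at the same height as when I picked the roller up.
- **Bench:** In the last pictures the gripper is clear of everything, and the bystanders in view have not visibly moved.

None of my checks failed. The scene and top cameras differed by 2–5 mm when I first located things, and the wrist view settled it.

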